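# Hook the trapped spacer plate out of the clamp block

## Robot

A 6-joint arm with a two-finger parallel gripper is mounted at the origin on the work surface. World frame = base frame: x ahead of the robot, y to its left, z up, the work surface at z = 0. Lengths are in mm, angles in rad, forces in N, time in s.
With the tool pointing down it reaches from about 350 to 975 mm from the base axis. Payload 7.1 kg.
Tool frame: the origin (TCP) lies at the very end of the fingers, on their centre line; the grasp point (between the pads) lies 19 mm behind it (ctrl.tcp_to_grasp is the distance from the TCP to the grasp point, in mm); z points along the fingers, x is the direction in which the jaws open and shut, and the axes are right-handed (so a half turn about z gives the same grasp; the last joint's range is limited). The gripper opens to 88 mm and grips with 3 to 60 N. Pads are 20 mm wide; open, the fingers measure 115 mm over their backs; the gripper's body (75 mm by 178 mm) begins 61 mm behind the grasp point.
Start: joints at [-0.019, 0.423, 1.63, -0, 1.089, -0.019], TCP at [624.984, 0.026, 222.675] pointing down, gripper open.
Joint ranges: [-3, 3], [-0.9, 2.11], [0.09, 2.58], [-1.31, 4.45], [0.11, 2.69], [-2.54, 2.54]. Speed limits (rad/s): [2.39, 2.39, 3.01, 3.14, 3.14, 3.14].

## Interface

Orientations are given as a rotation vector (axis times angle).
In Python, from workcell import get_obs, viewer, ctrl, masks_of gives the robot as it stands. The module is installed in compiled form; this text tells all that it offers.
- The arm moves only by the shell command python3 -m inch 'ROWS'. ROWS is JSON, a list of rows, each an object of numbers: "tx", "ty", "tz": the shift along the tool's x, y, z in cm; "ax", "ay", "az": the turn, a rotation vector about the tool's x, y, z in degrees; "jaw": the opening, from 0 (shut) to 1 (fully open). In form: [{"tx": .., "ty": .., "tz": .., "ax": .., "ay": .., "az": .., "jaw": ..}, ...]. A call has 1 to 12 rows; each row shifts and turns the commanded pose from where the row before left it, along the tool's axes as they then stand; what a row does not reach is not made up. A row lasts 1/8 s, in which the tool goes at most 62.5 mm and 10.7 degrees, less where a joint would pass 70% of its speed; a pose out of reach is approached as far as the arm can. A call is refused whole if a number of a shift passes 6.25 or a number of a turn 10.7, either way. A call with a gripper value outside its range is refused whole. The fingers move at their own pace and stop on an object; the grip force is fixed at half the most. Time passes only in rows, so rows that do not move let the fingers close. It gives the time, the measured TCP pose, the force and the opening at its end, in the units of the state.
- get_obs(): the state, without advancing time (a new reading comes with each control period).
- viewer.get_image(name): name is "scene" or "side" or "wrist"; returns (picture, depth): 384x512x3 uint8, red, green, blue; 384x512 float32, mm along the optical axis (not along the pixel's ray), 0 where there is no reading.
- viewer.get_calibration(name): a dict with "fx", "fy", "cx", "cy" (pixels), "rvec" (rotation vector, rad) and "tvec" (3), from world to camera coordinates, as OpenCV has them. Camera axes: x right, y down, z forward; pixel columns grow to the right and rows downward; lengths in mm; the calibration is good to about 2 mm. A picture is of the moment at which its call begins: read the wrist's pose just before it. get_calibration takes no time and is no camera call; for the wrist camera it gives the pose at the moment of the call.
- ctrl.close_job(): hands the job in, once; it reports no verdict.
Trained networks look in the newest picture that a camera, given by its name, has taken for a name from the list of things; names that differ only in an ending like _2 or _b are one class to them, and where a whole thing is asked for, a point or a joint stands for the part that bears it (a point fixed in the world has none). Each returns a list of dicts, best first, with "score" (0 to 1); they miss things now and then, are a little off and sometimes report something else, mostly with a low value. They report only what shows in the picture. A call takes as long as a camera call. They do not tell look-alikes from the thing itself.
- masks_of(camera, thing): "pixels" (384x512 bool, what is visible of it) and "location" ([column, row] in pixels, amid what is visible of it).
The state is a dict: "t": time; "qpos": joint angles; "qvel": joint speeds; "joint_torque": joint torques, N m; "ee_pos": TCP position; "orientation": TCP orientation; "ft_force": force on the tool from outside, world axes, zero at the start; "moment": the same for the moment, N m; "width": finger opening in mm.
Only numpy, scipy, OpenCV 4.12 (cv2) and the standard library are available. Lean on these libraries where they do the work, as an engineer would, in place of code of your own. Each camera call takes 0.05 s, during which the arm holds its last target. There are 200 camera calls.

## Task

A dark steel spacer plate with an eye is stuck at the bottom of the narrow slot of the aluminium clamp block. Take the hooked pick from its stand, reach into the slot, feel gently for the bottom, catch the plate by its eye and drag it fully out of the slot so that it lies flat on the catch tray, then hang the pick back in its stand. Do not touch the plate with the fingers, do not bear on the block or the plate with more than about 20 N with the pick, and leave everything else on the bench where it is.

Things in the scene. Friction and masses are not known exactly. Their poses are not given: they have to be found in the camera images.
- block: Fixed aluminium clamp block, 90 mm wide (y); origin on the bench. High part x = -50 to +50 mm, top 58 mm above the bench. A narrow slot runs along x at y = 0, open at the top and at its -x end, walled off at x = +40 mm. It is 10 mm wide, undercut to 18 mm from 35 mm above the bench down to the floor. A round steel boss sticks out 24 mm on the -y side at x = +5 mm.
- slot_floor (a point): Point on the slot floor, 25 mm above the bench, above the block's origin; axes as the block's. Behind the boss a sprung plunger in the -y wall at x = +5 mm presses the plate (about 5 N) against the +y wall and lets it slide; it stands out at most 4 mm into the undercut, only below 32 mm above the bench.
- tray (a point): Centre of the open catch tray's floor, 88 mm from the block's origin towards its -x. The floor is level with the slot floor (25 mm above the bench), x = -50 to -126 mm of the block, 72 mm wide, with rims 8 mm high at both sides and at the -x end. Yaw 0 = tray towards the robot.
- spacer_eye (a point): Centre, half-way up, of the oblong eye through the trapped dark steel spacer plate (44 x 16 x 4 mm, 14 to 26 g), flat on the slot floor, length along the slot. The eye is 14 mm long (x), 10 mm wide. The plate reaches 14 mm from it towards -x (the tray), 30 mm towards +x. The undercut stops it lifting; the plunger gives it a steady drag of about 2 to 8 N. x along the plate, z up.
- spacer: The same trapped plate; origin at the middle of its underside, 8 mm from the eye's centre towards +x and 2 mm below it.
- pick: Hooked pick, 0.13 kg, hanging upright in the stand; origin at the underside of its collar (34 x 28 x 4 mm), z up. A 7 mm shank goes down, turns 12 mm to +x (crank 6 mm thick, axis 11 mm above the tip), then a 5 mm tooth points down: its axis at x = +12, y = 0, its tip 66 to 96 mm below the origin. The shank is telescopic, its length differs each time and is not measured: find the tip by touch.
- pick_grip (a point): Middle of the pick's black handle, on the pick's axis, 33 mm above the collar's underside: the place to grip. The handle is 14 mm across y, 20 mm along x and reaches from 4 to 62 mm above the collar's underside. The shank is tight in it and slides only under 60 N or more; the tooth is sprung and gives up to 2 mm lengthwise (2.5 to 12.5 N).
- stand_hole (a point): Point on the top face of the fixed white stand (125 mm above the bench, top 80 x 80 mm) where the pick's origin belongs, with the hook towards the stand's +x. The hole is 13 mm wide (y), from x = -9.5 to +20.5 mm of this point; the collar rests on the top face. The 6 mm thick top stands on two side walls, with free space below it.
- flask: conical glass flask, 82 mm wide, 128 mm tall; a bystander, leave alone; origin at the centre of its underside
- beaker: white plastic beaker, 76 mm wide, 100 mm tall; a bystander, leave alone; origin at the centre of its underside
- jar: white plastic jar, 72 mm wide, 100 mm tall; a bystander, leave alone; origin at the centre of its underside
- reagent: amber bottle, 70 mm wide, 150 mm tall; a bystander, leave alone; origin at the centre of its underside
- vial: small glass vial, 26 mm wide, 45 mm tall; a bystander, leave alone; origin at the centre of its underside
- spare: a second dark steel spacer plate like the trapped one, lying on the open bench; not wanted; a bystander, leave alone; origin at the centre of its underside
- foilpot: foil-wrapped pot, 110 mm wide, 103 mm tall; a bystander, leave alone; origin at the centre of its underside
There are look-alikes about, which are no part of the job. There is more than one size of the pick; the job needs the smallest.

How it is judged (in metres and radians):
On the way, in this order (a step that is already met when the one before it is completed fails the run):
1. the pick is lifted out of its stand (distance of pick from where it was at the start of the episode above 0.06 m), for 0.2 s.
2. the plate is fully out of the slot and on the catch tray, dragged there with the pick (x of spacer_eye in the frame of block between -0.116 and -0.081 m and y of spacer_eye in the frame of block between -0.036 and 0.036 m and z of spacer_eye in the frame of block between 0.023 and 0.031 m), for 0.2 s.
At the end, for the whole second after the job is handed in: The plate lies flat (0.08 rad) and still on the catch tray, clear of the slot: eye 81 to 116 mm towards -x of the block origin, 23 to 31 mm above the bench. The pick hangs still in the stand: within 12 mm of the stand point, collar on the top face (-3 to +4 mm), upright within 0.10 rad (all of step 2 and angle between spacer_eye's own z axis and vertical below 0.08 rad and linear speed of each of spacer, pick below 0.02 m/s and horizontal distance between pick and stand_hole below 0.012 m and z of pick in the frame of stand_hole between -0.003 and 0.004 m and angle between pick's own z axis and vertical below 0.1 rad); the robot touches nothing.
It fails at once if the pick bears on the block with more than 20 N (contact force between pick and block above 20 N).
It fails at once if the pick bears on the plate with more than 20 N (contact force between pick and spacer above 20 N).
It fails at once if the fingers touch the plate (contact force between the fingers and spacer above 0.3 N).
It fails at once if the arm or fingers press on the block with more than 10 N (contact force between the arm and block above 10 N).
It fails at once if a bystander is moved by more than 20 mm (distance of any of flask, beaker, jar, reagent, vial, spare, foilpot from where it was at the start of the episode above 0.02 m).
It also fails if it takes over 67 s, if anything falls off the work surface, if the arm or the gripper's body presses on something with over 40 N, if the wrist force passes 120 N, or if a joint passes its speed limit or range.

## Working session

There is one attempt and no reset: what is moved stays moved. The work goes in short steps, Python scripts to look and compute and a shell command to move; the robot and the scene stay as the last step left them, time stands still between calls to the robot, and variables do not carry over. Pictures are saved under pics/ and viewed, about 8 in all and at most 12, crops included, and the job is handed in when it is done.

```bash
mkdir -p pics
cat > h.py <<'E'
import numpy as np, cv2
from scipy.spatial.transform import Rotation as R
from workcell import get_obs, viewer, ctrl, masks_of
def shot(n):
    cal=viewer.get_calibration(n); im,d=viewer.get_image(n); return im,d,cal
def cloud(d,cal):
    v,u=np.mgrid[0:384,0:512]
    P=np.stack([(u-cal['cx'])/cal['fx']*d,(v-cal['cy'])/cal['fy']*d,d],-1)
    Rm=R.from_rotvec(np.ravel(cal['rvec'])).as_matrix()
    return (P-np.ravel(cal['tvec']))@Rm
def proj(p,cal):
    Rm=R.from_rotvec(np.ravel(cal['rvec'])).as_matrix()
    c=Rm@np.array(p,float)+np.ravel(cal['tvec']); return cal['fx']*c[0]/c[2]+cal['cx'],cal['fy']*c[1]/c[2]+cal['cy']
def save(im,f,s=1):
    cv2.imwrite('pics/'+f,cv2.resize(im[...,::-1],None,fx=s,fy=s,interpolation=cv2.INTER_CUBIC))
E
python3 - <<'E'
from h import *
ims=[]
for n in ['scene','side']:
    im,d,cal=shot(n); ims.append(im); P=cloud(d,cal); np.savez(n+'.npz',im=im,d=d,P=P)
    for th in ['block','pick','stand_hole','spacer','spare','tray','flask','beaker','jar','reagent','vial','foilpot']:
        for m in masks_of(n,th)[:4]:
            k=m['pixels']&(d>0); q=P[k]
            if len(q): print(n,th,round(m['score'],2),np.round(m['location']),k.sum(),'med',np.round(np.median(q,0)),'lo',np.round(np.percentile(q,3,axis=0)),'hi',np.round(np.percentile(q,97,axis=0)))
save(ims[0],'scene.png',1.5);save(ims[1],'side.png',1.5)
E
```

```text
scene block 0.74 [317. 239.] 2009 med [512. 205.  40.] lo [397. 142.   6.] hi [572. 240.  59.]
scene pick 0.73 [190. 204.] 590 med [ 742. -109.   80.] lo [ 705. -152.    9.] hi [767. -95. 101.]
scene pick 0.59 [232. 160.] 101 med [ 551. -162.  147.] lo [ 536. -173.  128.] hi [ 558. -155.  176.]
scene pick 0.52 [268. 170.] 191 med [ 374. -214.   21.] lo [ 327. -256.    4.] hi [ 405. -151.   37.]
scene pick 0.47 [202. 142.] 63 med [ 478. -495.   22.] lo [ 344. -558.   -1.] hi [ 506. -464.   34.]
scene stand_hole 0.87 [240. 181.] 1163 med [ 553. -146.   51.] lo [ 498. -210.    2.] hi [ 596. -117.  126.]
scene stand_hole 0.66 [232. 159.] 97 med [ 551. -162.  147.] lo [ 536. -173.  128.] hi [ 558. -154.  174.]
scene tray 0.64 [320. 238.] 2113 med [511. 204.  37.] lo [395. 139.   1.] hi [572. 240.  59.]
scene flask 0.9 [198. 244.] 875 med [782.   3.  46.] lo [747. -28.   2.] hi [811.  25. 128.]
scene beaker 0.61 [239. 258.] 1049 med [745. 150.  66.] lo [709. 106.   9.] hi [777. 176.  99.]
scene jar 0.96 [191. 204.] 612 med [ 744. -110.   79.] lo [ 705. -151.    6.] hi [768. -95. 101.]
scen
[... 1165 characters left out ...]
] hi [818.  10. 130.]
side beaker 0.71 [263. 226.] 222 med [ 547. -174.  150.] lo [ 534. -182.  127.] hi [ 563. -162.  189.]
side beaker 0.58 [305. 158.] 660 med [745. 117.  66.] lo [711. 103.   8.] hi [777. 173. 101.]
side jar 0.71 [325. 230.] 939 med [ 726. -149.   76.] lo [ 700. -164.    8.] hi [ 760. -107.  103.]
side jar 0.41 [330. 196.] 550 med [771. -27.  63.] lo [741. -44.  17.] hi [801.  -6. 130.]
side reagent 0.56 [244. 102.] 475 med [590. 400.  99.] lo [568. 385.  14.] hi [626. 424. 152.]
side vial 0.53 [266. 201.] 88 med [594.  -3.  36.] lo [585.  -8.   9.] hi [604.   9.  49.]
side foilpot 0.93 [315. 347.] 2595 med [ 612. -471.  100.] lo [ 568. -509.   23.] hi [ 661. -415.  104.]
```

View pics/scene.png

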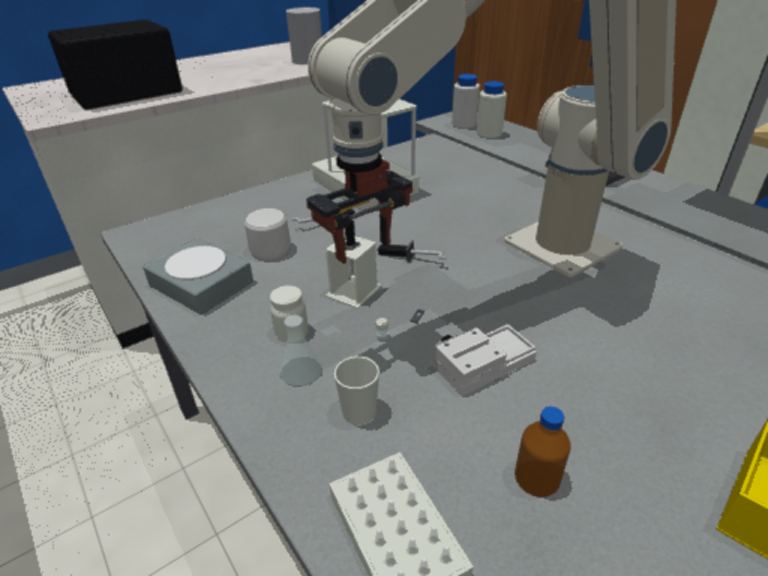

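View pics/side.png

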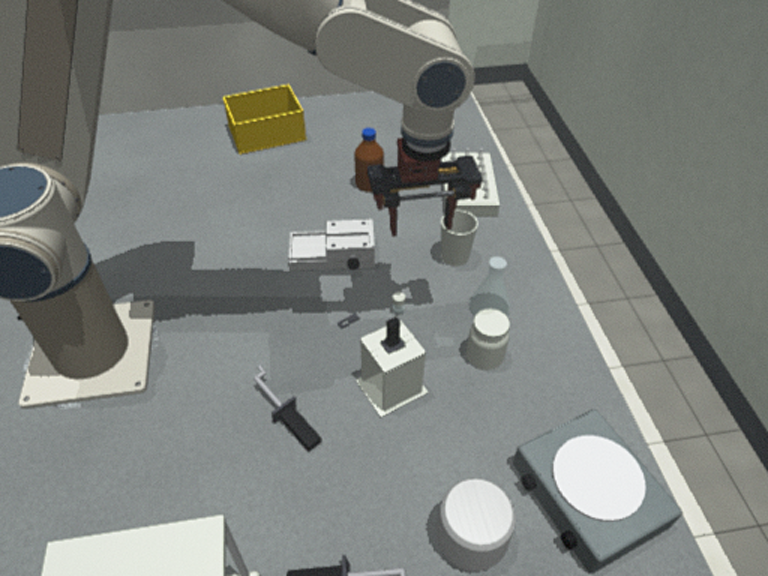

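The pick upright in the stand is at side (392,335), with its handle on the white stand. The look-alike picks lie on the bench at side (290,410) and (345,572), and the spare plate is at side (348,321). The job needs the hanging one. Next I'll work out the poses from the depth data.

Run:
```python
from h import *
o=get_obs(); print(o['ee_pos'],o['orientation'],o['ft_force'],o['width'],R.from_rotvec(o['orientation']).as_matrix().round(2).tolist())
c=viewer.get_calibration('wrist'); Rm=R.from_rotvec(np.ravel(c['rvec'])).as_matrix(); print('cam',-Rm.T@np.ravel(c['tvec']),Rm.round(2).tolist(),c['fx'])
for n in ['scene','side']:
    P=np.load(n+'.npz')['P'].reshape(-1,3)
    def rect(lo,hi,box,t):
        k=(P[:,2]>lo)&(P[:,2]<hi)&(P[:,0]>box[0])&(P[:,0]<box[1])&(P[:,1]>box[2])&(P[:,1]<box[3])
        q=P[k][:,:2].astype(np.float32)
        if len(q)>5: print(n,t,len(q),np.round(P[k].mean(0)),[np.round(x,1) for x in cv2.minAreaRect(q)])
    rect(54,63,(380,620,80,280),'blocktop'); rect(20,40,(380,620,80,280),'tray')
    rect(119,129,(480,620,-240,-100),'standtop'); rect(140,200,(500,600,-220,-130),'handle')
```

```text
[6.25009119e+02 3.32325768e-02 2.22691404e+02] [-3.14157101e+00  7.96408939e-07 -4.06939436e-05] [-0.27920658 -0.56640869 -0.05229505] 87.86865502207 [[1.0, -0.0, 0.0], [-0.0, -1.0, 0.0], [0.0, -0.0, -1.0]]
cam [625.11304088  69.76028973 385.21369748] [[1.0, 0.0, 0.0], [0.0, -0.97, 0.25], [0.0, -0.25, -0.97]] 280.15439285142605
scene blocktop 766 [522. 188.  57.] [array([519.7, 186.2]), array([ 93.1, 101.8]), np.float64(82.8)]
scene tray 723 [462. 204.  28.] [array([478.4, 179.3]), array([114.7, 183.7]), np.float64(83.8)]
scene standtop 201 [ 545. -152.  124.] [array([ 546.4, -168.5]), array([85.3, 83. ]), np.float64(22.0)]
scene handle 78 [ 549. -163.  162.] [array([ 547.1, -167.6]), array([22.6, 17.8]), np.float64(26.7)]
side blocktop 582 [522. 181.  59.] [array([523.2, 183.7]), array([95.7, 97.6]), np.float64(83.7)]
side tray 679 [450. 179.  28.] [array([479.1, 176.6]), array([100.9, 190.1]), np.float64(73.2)]
side standtop 677 [ 547. -177.  125.] [array([ 548. , -168.1]), array([80.9, 82.6]), np.float64(21.4)]
side handle 142 [ 548. -173.  169.] [array([ 548.4, -170. ]), array([20.2, 15.2]), np.float64(19.9)]
```

```bash
python3 -m inch '[{"tx":-1.95,"ty":4.2},{"tx":-1.95,"ty":4.2},{"tx":-1.95,"ty":4.2},{"tx":-1.95,"ty":4.2},{"az":9.9},{"az":9.9},{"az":9.9},{"az":9.9},{"az":9.9},{"az":9.9},{"az":9.6},{}]'
cat > l.py <<'E'
from h import *
E
python3 - <<'E'
from h import *
o=get_obs(); print(o['t'],o['ee_pos'],R.from_rotvec(o['orientation']).as_matrix()[:,0])
im,d,cal=shot('wrist'); P=cloud(d,cal); np.savez('w1.npz',im=im,d=d,P=P); save(im,'w1.png',1.5)
Q=P.reshape(-1,3)
for lo,hi,t in [(119,127,'top'),(127.5,133,'collar'),(180,192,'handletop'),(135,192,'handle')]:
    k=(Q[:,2]>lo)&(Q[:,2]<hi)&(abs(Q[:,0]-547)<75)&(abs(Q[:,1]+169)<75)
    q=Q[k][:,:2].astype(np.float32)
    if len(q)>5: print(t,len(q),np.round(Q[k].mean(0)),cv2.minAreaRect(q))
E
```

```text
1.3 [6.25009119e+02 3.32325768e-02 2.22691404e+02] [ 1.00000000e+00 -5.07293547e-07  2.59067421e-05]
top 2299 [ 547. -147.  125.] ((544.114013671875, -159.90089416503906), (81.73086547851562, 65.88483428955078), 20.246862411499023)
collar 362 [ 548. -160.  129.] ((546.1373291015625, -162.946044921875), (35.91748809814453, 22.962820053100586), 13.92731761932373)
handle 61 [ 549. -160.  138.] ((546.9208984375, -160.4525909423828), (6.60670804977417, 18.171207427978516), 89.24153137207031)$[0]: bad value
```

View pics/w1.png

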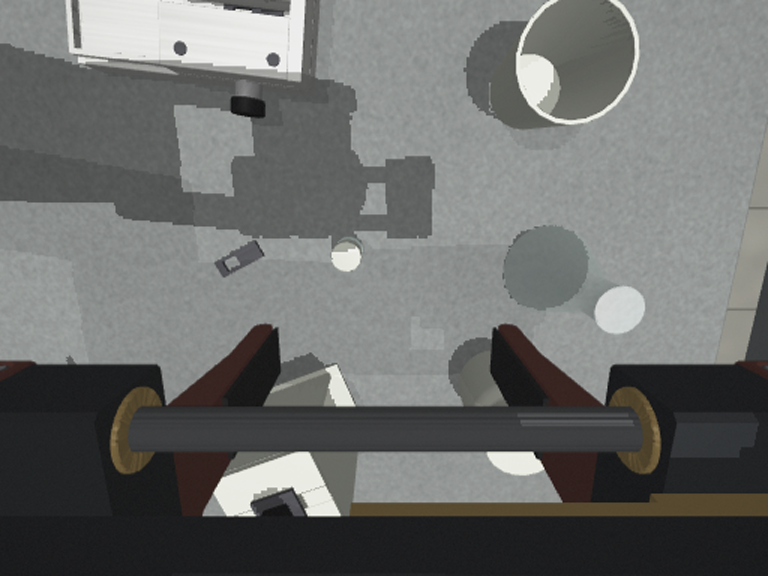

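The picture shows the stand at (290,470), partly behind the gripper, and the block at the top with its boss at (247,98). The move was refused whole, so I'll try again with every key filled in.

```bash
python3 -m inch '[{"tx":-1.95,"ty":4.2,"tz":0,"ax":0,"ay":0,"az":0,"jaw":1},{"tx":-1.95,"ty":4.2,"tz":0,"ax":0,"ay":0,"az":0,"jaw":1},{"tx":-1.95,"ty":4.2,"tz":0,"ax":0,"ay":0,"az":0,"jaw":1},{"tx":-1.95,"ty":4.2,"tz":0,"ax":0,"ay":0,"az":0,"jaw":1},{"tx":0,"ty":0,"tz":0,"ax":0,"ay":0,"az":9.9,"jaw":1},{"tx":0,"ty":0,"tz":0,"ax":0,"ay":0,"az":9.9,"jaw":1},{"tx":0,"ty":0,"tz":0,"ax":0,"ay":0,"az":9.9,"jaw":1},{"tx":0,"ty":0,"tz":0,"ax":0,"ay":0,"az":9.9,"jaw":1},{"tx":0,"ty":0,"tz":0,"ax":0,"ay":0,"az":9.9,"jaw":1},{"tx":0,"ty":0,"tz":0,"ax":0,"ay":0,"az":9.9,"jaw":1},{"tx":0,"ty":0,"tz":0,"ax":0,"ay":0,"az":9.6,"jaw":1},{"tx":0,"ty":0,"tz":0,"ax":0,"ay":0,"az":0,"jaw":1}]'
python3 - <<'E'
from h import *
o=get_obs(); print(o['t'],o['ee_pos'],R.from_rotvec(o['orientation']).as_matrix()[:,0])
im,d,cal=shot('wrist'); P=cloud(d,cal); np.savez('w2.npz',im=im,d=d,P=P); save(im,'w2.png',1.5)
Q=P.reshape(-1,3)
for lo,hi,t in [(119,127,'top'),(127.5,133,'collar'),(180,192,'handletop'),(135,192,'handle')]:
    k=(Q[:,2]>lo)&(Q[:,2]<hi)&(abs(Q[:,0]-547)<75)&(abs(Q[:,1]+169)<75)
    q=Q[k][:,:2].astype(np.float32)
    if len(q)>5: print(t,len(q),np.round(Q[k].mean(0)),cv2.minAreaRect(q))
E
```

```text
t: 2.85
ee_pos: [547.0, -168.0, 222.7]
orientation: [-2.59, 1.777, -0.0]
ft_force: [-0.0, 0.6, 0.3]
width: 87.6
2.85 [ 547.00356677 -167.98857662  222.72686303] [ 3.59761219e-01 -9.33044405e-01  5.22303694e-05]
top 5315 [ 550. -166.  125.] ((547.0979614257812, -167.66207885742188), (79.93594360351562, 80.2823715209961), 21.237903594970703)
collar 590 [ 551. -166.  129.] ((540.0867919921875, -163.65806579589844), (45.8418083190918, 55.75025177001953), 18.957685470581055)
handletop 485 [ 548. -167.  187.] ((547.54296875, -167.51556396484375), (19.69922637939453, 13.579360961914062), 21.199857711791992)
handle 708 [ 551. -166.  178.] ((547.552978515625, -167.34225463867188), (19.880126953125, 13.960003852844238), 21.634571075439453)
```

View pics/w2.png

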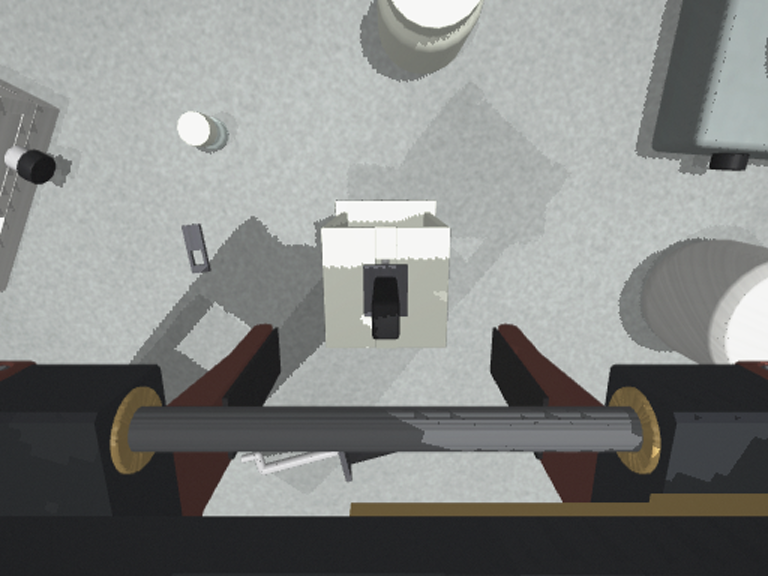

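Run:
```python
from h import *
z=np.load('w2.npz'); im=z['im'];P=z['P']
save(im[125:240,200:315],'crop.png',5)
s=z['d'][150:182:2,257].round(); print([ (r,P[r,257].round().tolist()) for r in range(150,184,2)])
```

```text
[(150, [573.0, -158.0, 4.0]), (152, [584.0, -154.0, 126.0]), (154, [582.0, -154.0, 125.0]), (156, [580.0, -155.0, 125.0]), (158, [578.0, -156.0, 126.0]), (160, [577.0, -156.0, 126.0]), (162, [575.0, -157.0, 124.0]), (164, [573.0, -158.0, 125.0]), (166, [571.0, -159.0, 125.0]), (168, [570.0, -159.0, 125.0]), (170, [568.0, -160.0, 126.0]), (172, [554.0, -165.0, 55.0]), (174, [551.0, -166.0, 54.0]), (176, [563.0, -162.0, 129.0]), (178, [561.0, -162.0, 129.0]), (180, [560.0, -163.0, 130.0]), (182, [558.0, -164.0, 130.0])]
```

View pics/crop.png

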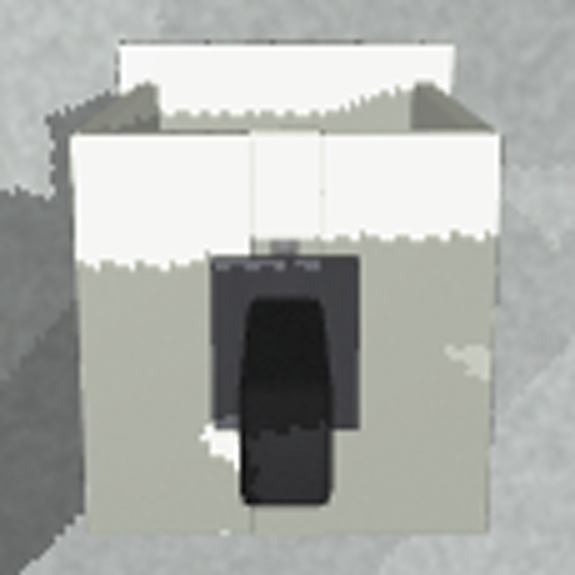

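The zoomed crop shows the dark sliver of the hole past the collar at (285,247), on the far side. So the hook points to +x at yaw 21.3°, and the pick sits at about (547.5, -167.5). Next I'll descend and grip.

```bash
python3 -m inch '[{"tx":0,"ty":0,"tz":4.0,"ax":0,"ay":0,"az":0,"jaw":0.6},{"tx":0,"ty":0,"tz":4.0,"ax":0,"ay":0,"az":0,"jaw":0.5},{"tx":0,"ty":0,"tz":0.4,"ax":0,"ay":0,"az":0,"jaw":0.4},{"tx":0,"ty":0,"tz":0,"ax":0,"ay":0,"az":0,"jaw":0},{"tx":0,"ty":0,"tz":0,"ax":0,"ay":0,"az":0,"jaw":0},{"tx":0,"ty":0,"tz":0,"ax":0,"ay":0,"az":0,"jaw":0},{"tx":0,"ty":0,"tz":0,"ax":0,"ay":0,"az":0,"jaw":0},{"tx":0,"ty":0,"tz":0,"ax":0,"ay":0,"az":0,"jaw":0},{"tx":0,"ty":0,"tz":0,"ax":0,"ay":0,"az":0,"jaw":0},{"tx":0,"ty":0,"tz":0,"ax":0,"ay":0,"az":0,"jaw":0}]'
```

```text
t: 4.15
ee_pos: [547.2, -168.1, 139.1]
orientation: [-2.589, 1.779, -0.001]
ft_force: [-1.1, -0.6, 6.1]
width: 13.9
```

```bash
python3 -m inch '[{"tx":0,"ty":0,"tz":-1.5,"ax":0,"ay":0,"az":0,"jaw":0},{"tx":0,"ty":0,"tz":-3.5,"ax":0,"ay":0,"az":0,"jaw":0},{"tx":0,"ty":0,"tz":-3.5,"ax":0,"ay":0,"az":0,"jaw":0},{"tx":0,"ty":0,"tz":-3.5,"ax":0,"ay":0,"az":0,"jaw":0},{"tx":0,"ty":0,"tz":0,"ax":0,"ay":0,"az":0,"jaw":0}]'
python3 -m inch '[{"tx":-4.5,"ty":-0.73,"tz":0,"ax":0,"ay":0,"az":0,"jaw":0},{"tx":-4.5,"ty":-0.73,"tz":0,"ax":0,"ay":0,"az":0,"jaw":0},{"tx":-4.5,"ty":-0.73,"tz":0,"ax":0,"ay":0,"az":0,"jaw":0},{"tx":-4.5,"ty":-0.73,"tz":0,"ax":0,"ay":0,"az":0,"jaw":0},{"tx":-4.5,"ty":-0.73,"tz":0,"ax":0,"ay":0,"az":0,"jaw":0},{"tx":-4.5,"ty":-0.73,"tz":0,"ax":0,"ay":0,"az":0,"jaw":0},{"tx":-4.5,"ty":-0.73,"tz":0,"ax":0,"ay":0,"az":0,"jaw":0},{"tx":-4.5,"ty":-0.73,"tz":0,"ax":0,"ay":0,"az":0,"jaw":0},{"tx":0,"ty":0,"tz":0,"ax":0,"ay":0,"az":9.5,"jaw":0},{"tx":0,"ty":0,"tz":0,"ax":0,"ay":0,"az":9.5,"jaw":0},{"tx":0,"ty":0,"tz":0,"ax":0,"ay":0,"az":9.0,"jaw":0},{"tx":0,"ty":0,"tz":0,"ax":0,"ay":0,"az":0,"jaw":0}]'
python3 - <<'E'
from h import *
o=get_obs(); print(o['t'],o['ee_pos'],R.from_rotvec(o['orientation']).as_matrix()[:,0],o['width'],o['qpos'])
im,d,cal=shot('wrist'); P=cloud(d,cal); np.savez('w3.npz',im=im,d=d,P=P,rvec=cal['rvec'],tvec=cal['tvec']); save(im,'w3.png',1.5)
Q=P.reshape(-1,3)
for lo,hi,t in [(55,61,'top'),(22.5,27.5,'tray'),(29.5,36,'rim')]:
    k=(Q[:,2]>lo)&(Q[:,2]<hi)&(Q[:,0]>380)&(Q[:,0]<590)&(Q[:,1]>100)&(Q[:,1]<270)
    q=Q[k][:,:2].astype(np.float32)
    if len(q)>5: print(t,len(q),np.round(Q[k].mean(0)),cv2.minAreaRect(q))
for th in ['block','spacer','spacer_eye']:
    for m in masks_of('wrist',th)[:3]: print(th,m['score'],m['location'],P[int(m['location'][1]),int(m['location'][0])])
E
```

```text
t: 4.78
ee_pos: [548.6, -168.5, 261.9]
orientation: [-2.588, 1.778, -0.009]
ft_force: [-0.5, 0.6, -1.0]
width: 13.7
t: 6.28
ee_pos: [471.7, 188.8, 257.5]
orientation: [2.082, -2.35, -0.001]
ft_force: [0.4, -0.4, -1.4]
width: 13.8
6.275 [471.69601773 188.81543477 257.4657013 ] [-0.12034449 -0.99273168  0.0010044 ] 13.754383245702076 [ 3.57334678e-01  2.09117669e-01  1.85049440e+00 -2.60625007e-06
  1.08415970e+00  2.04877015e+00]
top 5126 [523. 186.  58.] ((520.4056396484375, 186.15158081054688), (90.0887222290039, 99.98481750488281), 83.58976745605469)
tray 1918 [452. 194.  25.] ((475.97454833984375, 190.7296905517578), (90.17111206054688, 168.8179473876953), 83.2328872680664)
rim 380 [461. 191.  32.] ((468.9158935546875, 184.30569458007812), (89.51376342773438, 165.48919677734375), 71.70365142822266)
block 0.94 [259.8, 142.6] [510.3658771  181.419861    57.82973961]
spacer 0.52 [495.1, 82.1] [ 547.70072608 -125.24660822   40.29101381]
spacer 0.51 [255.9, 122.2] [535.18516714 183.64876812  29.55914273]
spacer_eye 0.53 [254.4, 124.2] [532.73446025 185.31427852  29.39945714]
```

View pics/w3.png

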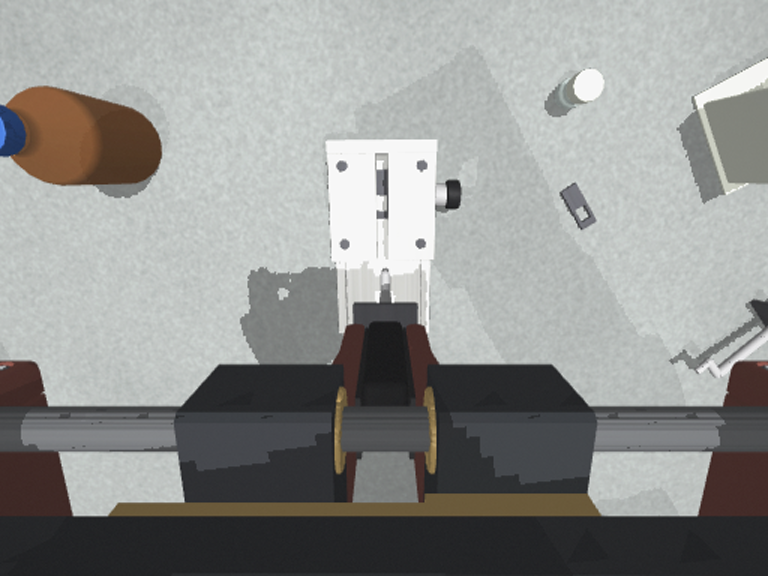

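The view shows the block, with dark pieces of the plate in the slot at (382,180) and (381,208), the boss at (450,194) and the hook over the tray at (386,275). Next I'll measure the eye along the slot and the hook depth.

Run:
```python
from h import *
z=np.load('w3.npz'); im=z['im'];P=z['P']; 
cal=viewer.get_calibration('wrist'); cal['rvec']=z['rvec'];cal['tvec']=z['tvec']
yaw=np.radians(-6.4); M=np.array([[np.cos(yaw),-np.sin(yaw)],[np.sin(yaw),np.cos(yaw)]]); O=np.array([520.4,186.2])
# top-hole slot centre: points below 50 within top footprint
L=(P[...,:2]-O)@M; k=(abs(L[...,0])<48)&(abs(L[...,1])<12)&(P[...,2]<50)&(P[...,2]>15)
print('slot y',L[k][:,1].mean(), np.percentile(L[k][:,1],[2,98]),'x',np.percentile(L[k][:,0],[1,99]))
for x in range(-50,44,2):
    w=M@[x,0]+O; u,v=proj([w[0],w[1],29],cal); u0,v0=int(round(u)),int(round(v)); print(x,(u0,v0),im[v0,u0].mean().round(),P[v0,u0,2].round(1),end=' | ')
print()
# hook points in hand: z>100
o=get_obs(); t=o['ee_pos']; 
for v in range(165,215,2):
    p=P[v,256:260]; q=p[p[:,2]>90]
    if len(q): print(v,q.mean(0).round(1), (q.mean(0)-t).round(1))
save(im[80:215,190:325],'crop2.png',5)
```

```text
slot y -0.04548533975449348 [-5.02486409  4.9294762 ] x [-47.03244098  39.87974009]
-50 (255, 169) 247.0 25.0 | -48 (255, 168) 247.0 25.6 | -46 (255, 167) 247.0 25.5 | -44 (255, 165) 247.0 25.7 | -42 (255, 164) 247.0 23.6 | -40 (255, 162) 210.0 24.1 | -38 (255, 161) 210.0 24.6 | -36 (255, 159) 247.0 27.2 | -34 (255, 158) 247.0 25.7 | -32 (255, 157) 247.0 25.8 | -30 (255, 155) 247.0 27.2 | -28 (255, 154) 247.0 25.7 | -26 (255, 152) 247.0 25.5 | -24 (255, 151) 209.0 25.0 | -22 (255, 149) 210.0 25.3 | -20 (255, 148) 209.0 27.2 | -18 (255, 147) 221.0 25.1 | -16 (255, 145) 132.0 29.6 | -14 (255, 144) 116.0 29.8 | -12 (255, 142) 119.0 29.1 | -10 (255, 141) 130.0 28.3 | -8 (255, 139) 182.0 24.8 | -6 (255, 138) 183.0 26.8 | -4 (254, 136) 247.0 25.9 | -2 (254, 135) 247.0 26.6 | 0 (254, 133) 247.0 25.3 | 2 (254, 132) 247.0 26.1 | 4 (254, 130) 167.0 26.3 | 6 (254, 129) 122.0 30.2 | 8 (254, 127) 124.0 29.1 | 10 (254, 126) 123.0 29.8 | 12 (254, 124) 123.0 29.4 | 14 (254, 123) 123.0 30.3 | 16 (254, 121) 122.0 29.1 | 18 (254, 120) 122.0 419.9 | 20 (254, 118) 123.0 30.3 | 22 (254, 117) 122.0 28.3 | 
[... 362 characters left out ...]
 [483.6 187.1 172.1] [ 11.3  -1.8 -86.2]
185 [481.5 187.3 171.2] [  9.3  -1.6 -87. ]
187 [479.8 187.5 171.9] [  7.5  -1.4 -86.4]
189 [477.9 187.8 171.5] [  5.6  -1.2 -86.8]
191 [476.  188.  171.5] [  3.7  -0.9 -86.8]
193 [474.5 188.2 173.1] [  2.3  -0.8 -85.1]
195 [474.4 188.2 179.5] [  2.1  -0.7 -78.7]
197 [474.5 188.2 186.2] [  2.2  -0.7 -72.1]
199 [474.4 188.3 192.2] [  2.2  -0.7 -66. ]
201 [474.5 188.3 198.3] [  2.2  -0.6 -59.9]
203 [487.9 186.9 247.6] [ 15.6  -2.  -10.7]
205 [486.3 187.1 246.9] [ 14.1  -1.8 -11.3]
207 [485.4 187.2 248.2] [ 13.1  -1.7 -10. ]
209 [483.9 187.4 247.7] [ 11.6  -1.5 -10.5]
211 [482.7 187.5 248.1] [ 10.4  -1.4 -10.2]
213 [481.2 187.7 247.8] [  8.9  -1.2 -10.4]
```

View pics/crop2.png

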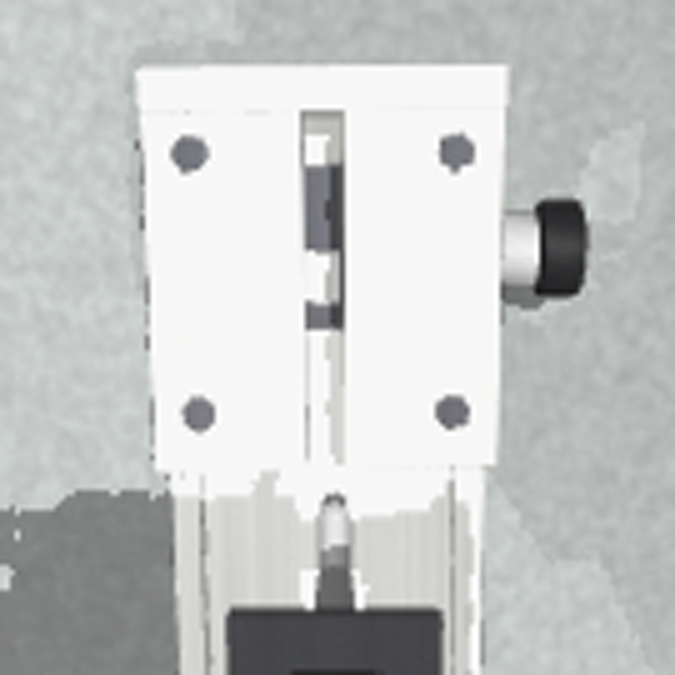

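```bash
python3 -m inch '[{"tx":-0.17,"ty":-1.7,"tz":0,"ax":0,"ay":0,"az":-0.5,"jaw":0},{"tx":-0.17,"ty":-1.7,"tz":0,"ax":0,"ay":0,"az":0,"jaw":0},{"tx":0,"ty":0,"tz":3,"ax":0,"ay":0,"az":0,"jaw":0},{"tx":0,"ty":0,"tz":3,"ax":0,"ay":0,"az":0,"jaw":0},{"tx":0,"ty":0,"tz":2.5,"ax":0,"ay":0,"az":0,"jaw":0},{"tx":0,"ty":0,"tz":0,"ax":0,"ay":0,"az":0,"jaw":0},{"tx":0,"ty":0,"tz":0,"ax":0,"ay":0,"az":0,"jaw":0}]'
cat > rel.py <<'E'
from h import *
import sys
def M_():
    y=np.radians(-6.4); return np.array([[np.cos(y),-np.sin(y)],[np.sin(y),np.cos(y)]])
O=np.array([520.4,186.2])
o=get_obs(); A=R.from_rotvec(o['orientation']).as_matrix()
im,d,cal=shot('wrist'); P=cloud(d,cal); L=P.copy(); L[...,:2]=(P[...,:2]-O)@M_()
tl=(o['ee_pos'][:2]-O)@M_(); print('t',o['t'],'tcp blk',tl.round(2),o['ee_pos'][2].round(2),'pick yaw rel',(np.degrees(np.arctan2(-A[1,1],-A[0,1]))+6.4).round(2),'tilt',A[:2,2].round(4),'F',o['ft_force'].round(2))
z=L[...,2]
k=(abs(L[...,0])<48)&(abs(L[...,1])<12)&(z<50)&(z>15); print('slot y',np.percentile(L[k][:,1],[2,50,98]).round(1))
tz=o['ee_pos'][2]
h=(abs(L[...,0]-tl[0]-8)<14)&(abs(L[...,1]-tl[1])<8)&(z<tz-20)&(z>tz-100)&(z>60)
print('hook',h.sum(),'y',np.percentile(L[h][:,1],[3,50,97]).round(1),'x',np.percentile(L[h][:,0],[3,97]).round(1))
c=h&(z<tz-84)&(z>tz-89); print('crank',c.sum(),L[c].mean(0).round(1) if c.any() else '')
save(im[80:240,170:340],sys.argv[1],4)
E
python3 rel.py r1.png
```

```text
t: 7.35
ee_pos: [507.9, 188.6, 174.4]
orientation: [-2.091, 2.343, -0.001]
ft_force: [0.1, -0.7, -1.1]
width: 14.1
t 7.35 tcp blk [-12.71   0.97] 174.43 pick yaw rel -0.1 tilt [0.0012 0.0004] F [ 0.07 -0.73 -1.07]
slot y [-5.1 -1.1  4.5]
hook 152 y [-1.3  1.7  4.7] x [-11.4   1.5]
crank 83 [-4.2  1.7 88.5]
```

View pics/r1.png

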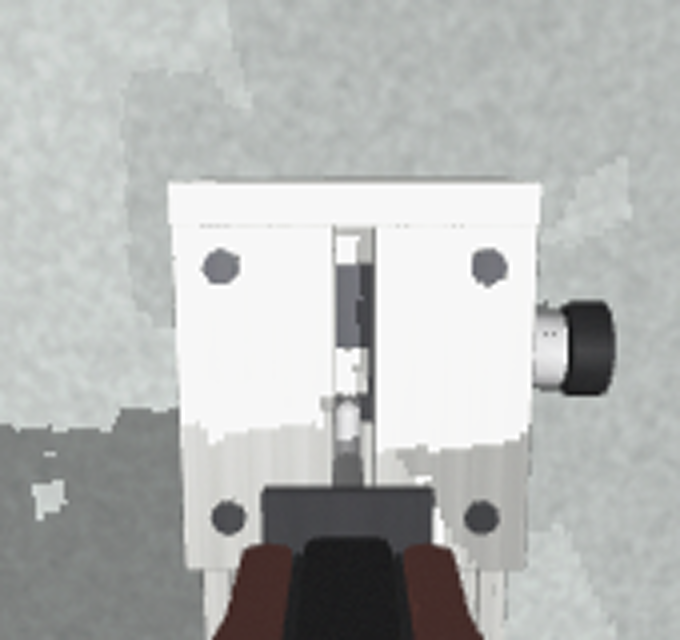

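```bash
python3 -m inch '[{"tx":0.14,"ty":0.2,"tz":0,"ax":0,"ay":0,"az":0,"jaw":0},{"tx":0,"ty":0,"tz":0.6,"ax":0,"ay":0,"az":0,"jaw":0},{"tx":0,"ty":0,"tz":0.5,"ax":0,"ay":0,"az":0,"jaw":0},{"tx":0,"ty":0,"tz":0,"ax":0,"ay":0,"az":0,"jaw":0},{"tx":0,"ty":0,"tz":0,"ax":0,"ay":0,"az":0,"jaw":0}]'
python3 rel.py r2.png
```

```text
t: 8.02
ee_pos: [504.5, 187.3, 162.6]
orientation: [2.092, -2.344, -0.0]
ft_force: [1.2, -0.1, -2.0]
width: 14.2
t 8.025 tcp blk [-15.92  -0.7 ] 162.57 pick yaw rel -0.1 tilt [-0.0002 -0.0001] F [ 1.17 -0.09 -1.98]
slot y [-5.  -0.1  5. ]
hook 152 y [-3. -0.  3.] x [-14.7  -1.6]
crank 82 [-7.4 -0.1 76.7]
```

```bash
for i in 1; do python3 -m inch '[{"tx":0,"ty":0,"tz":0.15,"ax":0,"ay":0,"az":0,"jaw":0},{"tx":0,"ty":0,"tz":0.15,"ax":0,"ay":0,"az":0,"jaw":0},{"tx":0,"ty":0,"tz":0.15,"ax":0,"ay":0,"az":0,"jaw":0},{"tx":0,"ty":0,"tz":0,"ax":0,"ay":0,"az":0,"jaw":0}]'; done
```

```text
t: 8.57
ee_pos: [504.4, 187.2, 158.0]
orientation: [2.092, -2.344, -0.0]
ft_force: [0.8, -0.2, -1.8]
width: 13.6
```

```bash
python3 -m inch '[{"tx":0,"ty":0,"tz":0.15,"ax":0,"ay":0,"az":0,"jaw":0},{"tx":0,"ty":0,"tz":0.15,"ax":0,"ay":0,"az":0,"jaw":0},{"tx":0,"ty":0,"tz":0,"ax":0,"ay":0,"az":0,"jaw":0}]'
```

```text
t: 8.95
ee_pos: [504.4, 187.2, 155.0]
orientation: [2.092, -2.344, -0.0]
ft_force: [0.3, -0.5, -2.0]
width: 13.7
```

```bash
python3 -m inch '[{"tx":0,"ty":0,"tz":0.15,"ax":0,"ay":0,"az":0,"jaw":0},{"tx":0,"ty":0,"tz":0.15,"ax":0,"ay":0,"az":0,"jaw":0},{"tx":0,"ty":0,"tz":0,"ax":0,"ay":0,"az":0,"jaw":0}]'
```

```text
t: 9.32
ee_pos: [504.4, 187.2, 152.0]
orientation: [2.092, -2.344, -0.0]
ft_force: [-0.1, -0.2, -1.0]
width: 13.7
```

```bash
python3 -m inch '[{"tx":0,"ty":0,"tz":0.15,"ax":0,"ay":0,"az":0,"jaw":0},{"tx":0,"ty":0,"tz":0.15,"ax":0,"ay":0,"az":0,"jaw":0},{"tx":0,"ty":0,"tz":0,"ax":0,"ay":0,"az":0,"jaw":0}]'
```

```text
t: 9.7
ee_pos: [504.4, 187.2, 149.0]
orientation: [2.092, -2.344, -0.0]
ft_force: [-0.2, 0.6, -1.4]
width: 14.3
```

```bash
python3 -m inch '[{"tx":0,"ty":0,"tz":0.15,"ax":0,"ay":0,"az":0,"jaw":0},{"tx":0,"ty":0,"tz":0.15,"ax":0,"ay":0,"az":0,"jaw":0},{"tx":0,"ty":0,"tz":0,"ax":0,"ay":0,"az":0,"jaw":0}]'
```

```text
t: 10.07
ee_pos: [504.4, 187.2, 146.0]
orientation: [2.092, -2.344, -0.0]
ft_force: [0.0, -0.1, -1.1]
width: 14.2
```

```bash
python3 -m inch '[{"tx":0,"ty":0,"tz":0.2,"ax":0,"ay":0,"az":0,"jaw":0},{"tx":0,"ty":0,"tz":0.2,"ax":0,"ay":0,"az":0,"jaw":0},{"tx":0,"ty":0,"tz":0.2,"ax":0,"ay":0,"az":0,"jaw":0},{"tx":0,"ty":0,"tz":0.2,"ax":0,"ay":0,"az":0,"jaw":0},{"tx":0,"ty":0,"tz":0.2,"ax":0,"ay":0,"az":0,"jaw":0},{"tx":0,"ty":0,"tz":0,"ax":0,"ay":0,"az":0,"jaw":0}]'; python3 rel.py r3.png
```

```text
t: 10.82
ee_pos: [504.4, 187.2, 136.0]
orientation: [2.092, -2.344, -0.0]
ft_force: [-0.2, 0.1, -1.4]
width: 14.1
t 10.825 tcp blk [-16.03  -0.76] 135.98 pick yaw rel -0.1 tilt [-0.0003 -0.0001] F [-0.24  0.05 -1.38]
slot y [-5.1  0.3  5. ]
hook 46 y [-3.1 -0.1  4.6] x [-14.7   1.6]
crank 0
```

```bash
python3 -m inch '[{"tx":0,"ty":0,"tz":0.1,"ax":0,"ay":0,"az":0,"jaw":0},{"tx":0,"ty":0,"tz":0.1,"ax":0,"ay":0,"az":0,"jaw":0},{"tx":0,"ty":0,"tz":0,"ax":0,"ay":0,"az":0,"jaw":0}]'
```

```text
t: 11.25
ee_pos: [504.5, 187.2, 134.1]
orientation: [2.092, -2.344, -0.0]
ft_force: [-1.0, 0.3, -1.7]
width: 13.8
```

```bash
python3 -m inch '[{"tx":0,"ty":0,"tz":0.1,"ax":0,"ay":0,"az":0,"jaw":0},{"tx":0,"ty":0,"tz":0.1,"ax":0,"ay":0,"az":0,"jaw":0},{"tx":0,"ty":0,"tz":0,"ax":0,"ay":0,"az":0,"jaw":0}]'
```

```text
t: 11.62
ee_pos: [504.5, 187.3, 132.1]
orientation: [2.092, -2.344, -0.0]
ft_force: [0.8, 0.8, -0.9]
width: 14.1
```

```bash
python3 -m inch '[{"tx":0,"ty":0,"tz":0.1,"ax":0,"ay":0,"az":0,"jaw":0},{"tx":0,"ty":0,"tz":0.1,"ax":0,"ay":0,"az":0,"jaw":0},{"tx":0,"ty":0,"tz":0,"ax":0,"ay":0,"az":0,"jaw":0}]'
```

```text
t: 12.0
ee_pos: [504.4, 187.3, 130.1]
orientation: [2.092, -2.344, -0.0]
ft_force: [-0.1, 0.7, -1.1]
width: 13.7
```

```bash
python3 -m inch '[{"tx":0,"ty":0,"tz":0.1,"ax":0,"ay":0,"az":0,"jaw":0},{"tx":0,"ty":0,"tz":0,"ax":0,"ay":0,"az":0,"jaw":0}]'
```

```text
t: 12.25
ee_pos: [504.4, 187.2, 129.1]
orientation: [2.092, -2.344, -0.0]
ft_force: [0.3, -0.1, -2.0]
width: 13.5
```

```bash
python3 -m inch '[{"tx":0,"ty":0,"tz":0.1,"ax":0,"ay":0,"az":0,"jaw":0},{"tx":0,"ty":0,"tz":0,"ax":0,"ay":0,"az":0,"jaw":0}]'
```

```text
t: 12.5
ee_pos: [504.4, 187.3, 128.1]
orientation: [2.092, -2.344, -0.0]
ft_force: [0.1, 0.0, -1.1]
width: 13.9
```

```bash
python3 -m inch '[{"tx":0,"ty":0,"tz":0.1,"ax":0,"ay":0,"az":0,"jaw":0},{"tx":0,"ty":0,"tz":0,"ax":0,"ay":0,"az":0,"jaw":0}]'
```

```text
t: 12.75
ee_pos: [504.5, 187.3, 127.1]
orientation: [2.092, -2.344, -0.0]
ft_force: [0.1, -0.7, -2.0]
width: 13.9
```

```bash
python3 -m inch '[{"tx":0,"ty":0,"tz":0.1,"ax":0,"ay":0,"az":0,"jaw":0},{"tx":0,"ty":0,"tz":0,"ax":0,"ay":0,"az":0,"jaw":0}]'
```

```text
t: 13.0
ee_pos: [504.4, 187.2, 126.1]
orientation: [2.092, -2.344, -0.0]
ft_force: [0.1, -0.4, -1.3]
width: 13.6
```

```bash
python3 -m inch '[{"tx":0,"ty":0,"tz":0.05,"ax":0,"ay":0,"az":0,"jaw":0},{"tx":0,"ty":0,"tz":0,"ax":0,"ay":0,"az":0,"jaw":0}]'
```

```text
t: 13.25
ee_pos: [504.5, 187.3, 125.7]
orientation: [2.092, -2.344, -0.0]
ft_force: [-0.0, 1.1, -1.0]
width: 14.1
```

Still no contact. The tip is below the plate's top by estimate, so I'll keep feeling for the floor.

```bash
python3 -m inch '[{"tx":0,"ty":0,"tz":0.05,"ax":0,"ay":0,"az":0,"jaw":0},{"tx":0,"ty":0,"tz":0,"ax":0,"ay":0,"az":0,"jaw":0}]'
```

```text
t: 13.5
ee_pos: [504.5, 187.3, 125.1]
orientation: [2.092, -2.344, -0.0]
ft_force: [0.1, 1.2, -2.4]
width: 13.7
```

```bash
python3 -m inch '[{"tx":0,"ty":0,"tz":0.05,"ax":0,"ay":0,"az":0,"jaw":0},{"tx":0,"ty":0,"tz":0,"ax":0,"ay":0,"az":0,"jaw":0}]'
```

```text
t: 13.75
ee_pos: [504.6, 187.3, 124.7]
orientation: [-2.092, 2.344, -0.0]
ft_force: [-0.5, -0.2, -0.4]
width: 14.0
```

```bash
python3 -m inch '[{"tx":0,"ty":0,"tz":0.05,"ax":0,"ay":0,"az":0,"jaw":0},{"tx":0,"ty":0,"tz":0,"ax":0,"ay":0,"az":0,"jaw":0}]'
```

```text
t: 14.0
ee_pos: [504.6, 187.3, 124.4]
orientation: [-2.092, 2.344, -0.0]
ft_force: [-1.0, 1.0, 2.4]
width: 13.9
```

```bash
python3 -m inch '[{"tx":0,"ty":0,"tz":-0.1,"ax":0,"ay":0,"az":0,"jaw":0},{"tx":0,"ty":0,"tz":0,"ax":0,"ay":0,"az":0,"jaw":0},{"tx":0,"ty":0.2,"tz":0,"ax":0,"ay":0,"az":0,"jaw":0},{"tx":0,"ty":0.2,"tz":0,"ax":0,"ay":0,"az":0,"jaw":0},{"tx":0,"ty":0.1,"tz":0,"ax":0,"ay":0,"az":0,"jaw":0}]'
```

```text
t: 14.62
ee_pos: [500.6, 187.9, 125.4]
orientation: [-2.091, 2.342, -0.002]
ft_force: [4.9, -1.5, -3.9]
width: 14.0
```

```bash
python3 -m inch '[{"tx":0,"ty":0.1,"tz":0,"ax":0,"ay":0,"az":0,"jaw":0},{"tx":0,"ty":0.1,"tz":0,"ax":0,"ay":0,"az":0,"jaw":0},{"tx":0,"ty":0.1,"tz":0,"ax":0,"ay":0,"az":0,"jaw":0}]'; python3 rel.py r4.png
```

```text
t: 15.0
ee_pos: [497.9, 188.2, 125.4]
orientation: [-2.091, 2.342, -0.003]
ft_force: [4.8, -0.5, -3.3]
width: 13.7
t 15.0 tcp blk [-22.62  -0.52] 125.44 pick yaw rel -0.09 tilt [0.0028 0.0003] F [ 4.83 -0.48 -3.27]
slot y [-5.  -0.2  4.9]
hook 21 y [-4.7 -0.2  2.7] x [-18.6 -11.2]
crank 0
```

Steady 5 N drag, so the plate is caught. Dragging on.

```bash
python3 -m inch '[{"tx":0,"ty":0.3,"tz":0,"ax":0,"ay":0,"az":0,"jaw":0},{"tx":0,"ty":0.3,"tz":0,"ax":0,"ay":0,"az":0,"jaw":0},{"tx":0,"ty":0.3,"tz":0,"ax":0,"ay":0,"az":0,"jaw":0},{"tx":0,"ty":0.3,"tz":0,"ax":0,"ay":0,"az":0,"jaw":0},{"tx":0,"ty":0.3,"tz":0,"ax":0,"ay":0,"az":0,"jaw":0},{"tx":0,"ty":0.3,"tz":0,"ax":0,"ay":0,"az":0,"jaw":0},{"tx":0,"ty":0.3,"tz":0,"ax":0,"ay":0,"az":0,"jaw":0}]'; python3 rel.py r5.png
```

```text
t: 15.92
ee_pos: [477.2, 190.8, 125.6]
orientation: [-2.09, 2.341, -0.003]
ft_force: [6.0, -0.7, -2.9]
width: 13.9
t 15.925 tcp blk [-43.46  -0.29] 125.64 pick yaw rel -0.09 tilt [0.0033 0.0006] F [ 5.97 -0.7  -2.88]
slot y [-5.1 -0.   4.9]
hook 82 y [-2.4  0.1  3.3] x [-26.7 -23.1]
crank 0
```

```bash
python3 -m inch '[{"tx":0.03,"ty":0.3,"tz":0.03,"ax":0,"ay":0,"az":0,"jaw":0},{"tx":0,"ty":0.4,"tz":0,"ax":0,"ay":0,"az":0,"jaw":0},{"tx":0,"ty":0.4,"tz":0,"ax":0,"ay":0,"az":0,"jaw":0},{"tx":0,"ty":0.4,"tz":0,"ax":0,"ay":0,"az":0,"jaw":0},{"tx":0,"ty":0.4,"tz":0,"ax":0,"ay":0,"az":0,"jaw":0},{"tx":0,"ty":0.4,"tz":0,"ax":0,"ay":0,"az":0,"jaw":0},{"tx":0,"ty":0.4,"tz":0,"ax":0,"ay":0,"az":0,"jaw":0},{"tx":0,"ty":0.4,"tz":0,"ax":0,"ay":0,"az":0,"jaw":0},{"tx":0,"ty":0,"tz":0,"ax":0,"ay":0,"az":0,"jaw":0}]'; python3 rel.py r6.png
```

```text
t: 17.1
ee_pos: [444.0, 193.6, 124.7]
orientation: [2.091, -2.343, -0.001]
ft_force: [0.5, 0.1, -1.4]
width: 14.1
t 17.1 tcp blk [-76.76  -1.13] 124.66 pick yaw rel -0.09 tilt [-0.0013 -0.0004] F [ 0.49  0.09 -1.35]
slot y [-5.  -0.1  5. ]Traceback (most recent call last):
  File "rel.py", line 13, in <module>
    print('hook',h.sum(),'y',np.percentile(L[h][:,1],[3,50,97]).round(1),'x',np.percentile(L[h][:,0],[3,97]).round(1))
                             ~~~~~~~~~~~~~^^^^^^^^^^^^^^^^^^^^^
    return _quantile_unchecked(
        a, q, axis, out, overwrite_input, method, keepdims, weights)
    return _ureduce(a,
                    func=_quantile_ureduce_func,
    ...<5 lines>...
                    overwrite_input=overwrite_input,
                    method=method)
    r = func(a, **kwargs)
    result = _quantile(arr,
                       quantiles=q,
    ...<2 lines>...
                       out=out,
                       weights=wgt)
    slices_having_nans = np.isnan(arr[-1, ...])
                                  ~~~^^^^^^^^^
IndexError: index -1 is out of bounds for axis 0 with size 0
```

Run:
```python
from h import *
im,d,cal=shot('wrist'); save(im[60:240,150:360],'r7.png',3.6)
```

```text
(no output)
```

View pics/r7.png

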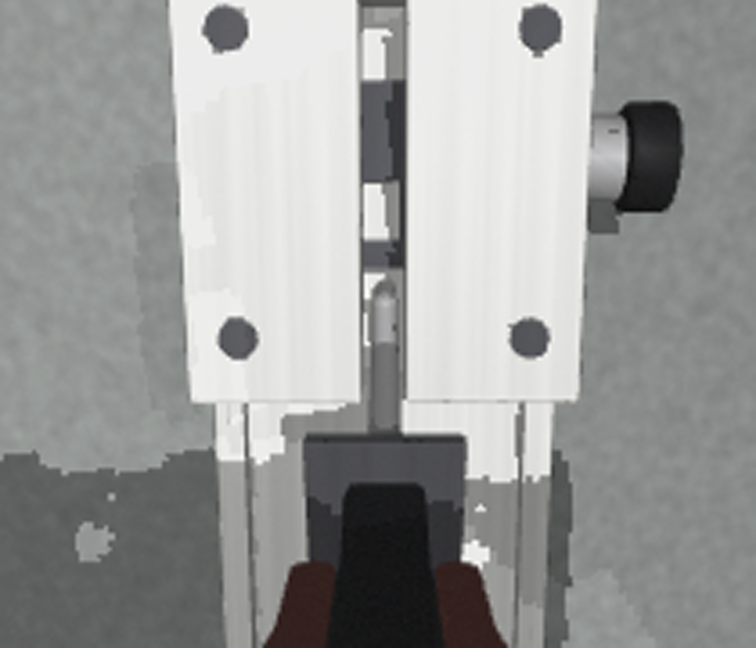

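```bash
sed -i 's/^h=.*/np.savez("last.npz",im=im,d=d,L=L);h=(abs(L[...,0]-tl[0]-30)<40)\&(abs(L[...,1]-tl[1])<8)\&(z<tz-20)\&(z>15)/' rel.py
python3 - <<'E'
exec(open('rel.py').read().split('print(\'hook\'')[0].replace('sys.argv[1]','"x"'))
for v in range(66,192,3):
    u=150+int(382/3.6); print(v,L[v,u].round(1),im[v,u].mean().round(),end=' | ')
print()
x0=[(L[v,150+106]) for v in range(60,140)]
E
```

```text
t 17.2 tcp blk [-76.12  -0.94] 124.79 pick yaw rel -0.09 tilt [-0.0004 -0.0001] F [-0.43  0.4  -1.9 ]
slot y [-5.1  0.   5. ]
66 [36.6  0.  25.6] 141.0 | 69 [34.2  0.  25.3] 232.0 | 72 [31.7  0.  25.6] 226.0 | 75 [29.4  0.  25. ] 231.0 | 78 [26.8  0.  25.8] 230.0 | 81 [24.5  0.  25.1] 231.0 | 84 [21.3  0.  31.2] 93.0 | 87 [18.9  0.  31. ] 92.0 | 90 [16.5  0.1 31.1] 92.0 | 93 [14.1  0.1 30.4] 93.0 | 96 [11.4  0.1 32.6] 94.0 | 99 [ 9.   0.1 32.1] 94.0 | 102 [ 6.6  0.1 30.7] 95.0 | 105 [ 4.1  0.1 30.5] 95.0 | 108 [ 1.5  0.1 33.2] 95.0 | 111 [-0.8  0.1 25.3] 133.0 | 114 [-3.4  0.1 25.3] 229.0 | 117 [-6.   0.1 24.7] 228.0 | 120 [-8.7  0.1 24.9] 228.0 | 123 [-11.3   0.1  26.6] 229.0 | 126 [-13.9   0.1  26.3] 207.0 | 129 [-16.3   0.1  33.1] 96.0 | 132 [-18.9   0.1  33.4] 91.0 | 135 [-22.    0.1  25.5] 132.0 | 138 [-23.9   0.1  36.6] 115.0 | 141 [-25.8   0.1  46.1] 134.0 | 144 [-28.4   0.1  45.6] 187.0 | 147 [-30.9   0.1  45.9] 167.0 | 150 [-33.5   0.1  45.4] 167.0 | 153 [-36.2   0.1  44.2] 167.0 | 156 [-38.5   0.1  46.7] 113.0 | 159 [-40.1   0.1  53.5] 114.0 | 162 [-41.7   0.1  59.4] 113.0 | 165 [-43.5   0.1  63.6] 114.0 | 168 [-44.7   0.1  71. ] 114.0 | 171 [-46.1   0.1  76.3] 114.0 | 174 [-47.8   0.1  79.7] 113.0 | 177 [-49.1   0.1  84.5] 86.0 | 180 [-50.2   0.1  89.8] 67.0 | 183 [-45.3   0.  120.7] 83.0 | 186 [-47.4   0.  119.6] 81.0 | 189 [-49.3   0.  119.8] 82.0 |
```

The drag torque made the pick swivel about the jaw axis: the shank leans about 15° and the hook has left the eye. The plate has moved only about 4 mm. I'll rehang the pick and regrip it with the jaws along pick-x and the finger tips down on the collar, which resists that torque. First I'll lift clear and measure the lean.

```bash
python3 -m inch '[{"tx":0,"ty":0,"tz":-0.5,"ax":0,"ay":0,"az":0,"jaw":0},{"tx":0,"ty":0,"tz":-1,"ax":0,"ay":0,"az":0,"jaw":0},{"tx":0,"ty":0,"tz":-2,"ax":0,"ay":0,"az":0,"jaw":0},{"tx":0,"ty":0,"tz":-4,"ax":0,"ay":0,"az":0,"jaw":0},{"tx":0,"ty":0,"tz":-5,"ax":0,"ay":0,"az":0,"jaw":0},{"tx":0,"ty":0,"tz":-1.5,"ax":0,"ay":0,"az":0,"jaw":0},{"tx":0,"ty":0,"tz":0,"ax":0,"ay":0,"az":0,"jaw":0}]'
cat > lean.py <<'E'
from h import *
# pick geometry in TOOL frame (mm): shank line fit & crank
o=get_obs(); A=R.from_rotvec(o['orientation']).as_matrix(); im,d,cal=shot('wrist'); P=cloud(d,cal)
T=(P-o['ee_pos'])@A
def fit():
    k=(abs(T[...,0])<6)&(abs(T[...,1])<45)&(T[...,2]>18)&(T[...,2]<110)&(d>0)
    q=T[k]; print('n',len(q))
    for z in range(15,115,5):
        s=q[(q[:,2]>=z)&(q[:,2]<z+5)]
        if len(s): print(z+2.5,len(s),'x',np.percentile(s[:,0],[5,50,95]).round(1),'y',np.percentile(s[:,1],[5,50,95]).round(1))
fit(); print(o['t'],o['ee_pos'].round(1),A.round(3).tolist(),o['ft_force'].round(1))
E
python3 lean.py
```

```text
t: 18.12
ee_pos: [445.2, 193.8, 265.7]
orientation: [-2.091, 2.342, -0.001]
ft_force: [-0.0, -0.4, -1.5]
width: 13.9
n 250
37.5 16 x [-2.7 -0.7  1.3] y [-27.2 -26.3 -25.9]
42.5 29 x [-3.8 -1.1  2.7] y [-28.3 -27.1 -25.3]
47.5 28 x [-4.2 -0.7  2. ] y [-29.7 -28.6 -26.1]
52.5 23 x [-3.5 -1.1  2. ] y [-30.8 -30.  -28.9]
57.5 25 x [-3.5 -0.3  2.1] y [-32.7 -31.5 -30.5]
62.5 21 x [-3.6 -1.1  2.1] y [-33.9 -32.9 -31.8]
67.5 19 x [-3.6 -0.3  2.2] y [-35.5 -34.2 -33.1]
72.5 20 x [-3.7 -0.3  2.2] y [-36.7 -35.7 -34.3]
77.5 34 x [-3.7 -1.2  1.7] y [-44.3 -37.8 -35.7]
82.5 35 x [-2.9 -0.3  1.7] y [-43.7 -39.9 -37.2]
18.125 [445.2 193.8 265.7] [[-0.113, -0.994, 0.002], [-0.994, 0.113, 0.001], [-0.001, -0.002, -1.0]] [-0.  -0.4 -1.5]
```

```bash
python3 -m inch '[{"tx":0,"ty":0,"tz":0,"ax":0,"ay":0,"az":-9.3,"jaw":0},{"tx":0,"ty":0,"tz":0,"ax":0,"ay":0,"az":-9.3,"jaw":0},{"tx":0,"ty":0,"tz":0,"ax":0,"ay":0,"az":-9.3,"jaw":0},{"tx":4.67,"ty":0.59,"tz":0,"ax":0,"ay":0,"az":0,"jaw":0},{"tx":4.67,"ty":0.59,"tz":0,"ax":0,"ay":0,"az":0,"jaw":0},{"tx":4.67,"ty":0.59,"tz":0,"ax":0,"ay":0,"az":0,"jaw":0},{"tx":4.67,"ty":0.59,"tz":0,"ax":0,"ay":0,"az":0,"jaw":0},{"tx":4.67,"ty":0.59,"tz":0,"ax":0,"ay":0,"az":0,"jaw":0},{"tx":4.67,"ty":0.59,"tz":0,"ax":0,"ay":0,"az":0,"jaw":0},{"tx":4.67,"ty":0.59,"tz":0,"ax":0,"ay":0,"az":0,"jaw":0},{"tx":4.67,"ty":0.59,"tz":0,"ax":0,"ay":0,"az":0,"jaw":0},{"tx":0,"ty":0,"tz":0,"ax":0,"ay":0,"az":0,"jaw":0}]'
python3 -m inch '[{"tx":0,"ty":0,"tz":0,"ax":-8,"ay":0,"az":0,"jaw":0},{"tx":0,"ty":0,"tz":0,"ax":-8,"ay":0,"az":0,"jaw":0},{"tx":0,"ty":0,"tz":0,"ax":0,"ay":0,"az":0,"jaw":0}]'
cat > hang.py <<'E'
from h import *
# hook/shank/collar in pick stand frame (origin 547.4,-167.5, yaw 21.3)
o=get_obs(); A=R.from_rotvec(o['orientation']).as_matrix(); im,d,cal=shot('wrist'); P=cloud(d,cal)
y=np.radians(21.3); M=np.array([[np.cos(y),-np.sin(y)],[np.sin(y),np.cos(y)]]); S=P.copy(); S[...,:2]=(P[...,:2]-[547.4,-167.5])@M
t=o['ee_pos']; print(o['t'],'tcp stand frame',((t[:2]-[547.4,-167.5])@M).round(1),t[2].round(1),A.round(3).tolist(),o['ft_force'].round(1),o['width'])
k=(abs(S[...,1])<17)&(S[...,0]>-25)&(S[...,0]<40)&(S[...,2]>128)&(d>0)&(S[...,2]<t[2]+30)
q=S[k]
for z in np.arange(130,t[2]+30,6):
    s=q[(q[:,2]>=z)&(q[:,2]<z+6)]
    if len(s): print(z.round(),len(s),'x',np.percentile(s[:,0],[5,50,95]).round(1),'y',np.percentile(s[:,1],[5,50,95]).round(1))
import sys
if len(sys.argv)>1: save(im,sys.argv[1],1.5)
E
python3 hang.py
```

```text
t: 19.68
ee_pos: [536.6, -173.6, 262.3]
orientation: [2.591, -1.774, -0.005]
ft_force: [-0.8, -0.0, -1.1]
width: 14.1
t: 20.05
ee_pos: [537.5, -169.4, 262.2]
orientation: [2.399, -1.631, -0.235]
ft_force: [-0.8, -0.2, -1.6]
width: 13.8
20.05 tcp stand frame [-9.9  1.8] 262.2 [[0.367, -0.893, -0.26], [-0.93, -0.354, -0.1], [-0.003, 0.278, -0.961]] [-0.8 -0.2 -1.6] 13.7504266188689
160.0 11 x [14.4 15.5 15.8] y [0.5 2.3 5. ]
166.0 19 x [ 9.8 15.5 16.3] y [0.6 3.2 5.7]
172.0 91 x [ 4.2  9.5 15.3] y [0.5 3.1 4.9]
178.0 23 x [3.1 4.6 5.1] y [-0.3  2.2  5.6]
184.0 23 x [3.6 4.5 5.3] y [-0.2  3.   5.5]
190.0 26 x [3.6 4.7 5.4] y [-0.2  2.2  5.5]
196.0 25 x [3.5 4.6 5.3] y [-0.2  2.2  5.4]
202.0 33 x [1.6 4.6 5.4] y [-0.1  3.   6.1]
208.0 32 x [2.6 4.8 5.5] y [-0.4  2.2  6. ]
214.0 30 x [3.5 4.9 5.3] y [-0.   2.9  5.2]
244.0 787 x [-3.  13.3 19.1] y [-10.4   1.6  15.6]
250.0 384 x [-3.1 11.7 18.2] y [-10.    3.4  15.1]
256.0 160 x [ 1.3 11.8 12.6] y [-8.9  2.2 13.8]
262.0 227 x [ 2.2 11.5 12.5] y [-11.4   2.2  14.9]
268.0 267 x [ 3.6 11.7 12.6] y [-11.5   2.2  15.1]
274.0 297 x [ 5.3 11.2 12.6] y [-11.5   2.7  15.1]
280.0 318 x [ 6.9 11.4 12.7] y [-11.4   1.9  15.1]
286.0 377 x [ 8.6 11.4 12.7] y [-11.8   1.7  14.9]
292.0 19 x [10.4 11.2 12.5] y [-9.6  0.2  9.9]
```

```bash
python3 -m inch '[{"tx":0.23,"ty":0.19,"tz":0.06,"ax":0,"ay":0,"az":0,"jaw":0},{"tx":0,"ty":-0.42,"tz":1.44,"ax":0,"ay":0,"az":0,"jaw":0},{"tx":0,"ty":-0.28,"tz":0.96,"ax":0,"ay":0,"az":0,"jaw":0},{"tx":0,"ty":0,"tz":0,"ax":0,"ay":0,"az":0,"jaw":0}]'; python3 hang.py
```

```text
t: 20.6
ee_pos: [535.3, -174.1, 238.6]
orientation: [2.397, -1.635, -0.233]
ft_force: [1.0, -0.3, -2.0]
width: 14.0
20.6 tcp stand frame [-13.6  -1.8] 238.6 [[0.364, -0.895, -0.259], [-0.931, -0.351, -0.1], [-0.001, 0.277, -0.961]] [ 1.  -0.3 -2. ] 14.04704061389701
136.0 10 x [11.  11.8 12.2] y [-3.3 -1.   1.1]
142.0 16 x [ 6.9 11.7 12.6] y [-3.2 -0.6  2. ]
148.0 95 x [ 0.2  6.4 12.2] y [-3.2 -0.7  1.1]
154.0 21 x [-0.6  0.9  1.5] y [-4.1 -0.7  1.9]
160.0 26 x [-0.5  1.   1.7] y [-4.  -1.1  1.8]
166.0 22 x [-0.3  1.1  1.6] y [-3.9 -1.1  1.7]
172.0 26 x [-0.1  1.1  1.7] y [-3.9 -1.1  1.7]
178.0 26 x [-1.   1.1  1.8] y [-3.8 -0.7  2.2]
184.0 38 x [-1.8  1.   1.8] y [-4.5 -0.8  2.3]
190.0 30 x [0.2 1.3 1.8] y [-3.7 -1.5  1.4]
196.0 2 x [1.7 1.9 2.1] y [-1.5 -1.1 -0.8]
220.0 497 x [-6.6 11.1 15.5] y [-14.2  -2.1  11.9]
226.0 667 x [-7.2  8.  14.6] y [-13.8  -0.9  11.7]
232.0 159 x [-2.2  8.2  8.9] y [-12.5  -0.9   8.9]
238.0 232 x [-1.6  7.8  8.8] y [-14.8  -0.9  12.9]
244.0 273 x [-0.4  7.7  8.8] y [-15.1  -1.5  12.6]
250.0 301 x [1.6 7.5 8.9] y [-15.1  -0.9  12.5]
256.0 324 x [3.1 7.8 8.9] y [-14.9  -1.5  12.5]
262.0 383 x [4.7 7.5 9. ] y [-15.   -1.   13.1]
268.0 55 x [5.6 7.5 8.9] y [-14.8  -1.   10.6]
```

```bash
python3 -m inch '[{"tx":-0.11,"ty":-0.14,"tz":-0.04,"ax":0,"ay":0,"az":0,"jaw":0},{"tx":0,"ty":-0.28,"tz":0.96,"ax":0,"ay":0,"az":0,"jaw":0},{"tx":0,"ty":-0.17,"tz":0.58,"ax":0,"ay":0,"az":0,"jaw":0},{"tx":0,"ty":-0.17,"tz":0.58,"ax":0,"ay":0,"az":0,"jaw":0},{"tx":0,"ty":0,"tz":0,"ax":0,"ay":0,"az":0,"jaw":0}]'
python3 -m inch '[{"tx":0,"ty":-0.28,"tz":0.96,"ax":0,"ay":0,"az":0,"jaw":0},{"tx":0,"ty":-0.28,"tz":0.96,"ax":0,"ay":0,"az":0,"jaw":0},{"tx":0,"ty":0,"tz":0,"ax":0,"ay":0,"az":0,"jaw":0}]'; python3 hang.py
```

```text
t: 21.28
ee_pos: [537.0, -172.4, 217.0]
orientation: [2.397, -1.635, -0.232]
ft_force: [1.2, 0.6, -2.0]
width: 13.8
t: 21.65
ee_pos: [536.8, -172.3, 196.6]
orientation: [2.397, -1.635, -0.233]
ft_force: [-0.2, -0.7, -1.6]
width: 13.7
21.65 tcp stand frame [-11.7  -0.6] 196.6 [[0.365, -0.894, -0.259], [-0.931, -0.351, -0.1], [-0.001, 0.277, -0.961]] [-0.2 -0.7 -1.6] 13.672142396187786
130.0 27 x [1.6 3.1 3.5] y [-2.7 -0.4  2.8]
136.0 30 x [1.1 2.9 3.6] y [-2.7  0.4  3.2]
142.0 34 x [0.3 2.9 3.9] y [-3.4  0.   3.4]
148.0 30 x [1.5 3.2 3.7] y [-2.6  0.   2.6]
178.0 530 x [-4.9 12.5 17.4] y [-13.1  -0.3  13.2]
184.0 633 x [-5.1  9.9 16.6] y [-12.6   0.9  12.7]
190.0 154 x [-0.3 10.1 10.8] y [-10.3   0.3  11.2]
196.0 238 x [ 0.4  9.7 10.7] y [-14.   -0.3  13.7]
202.0 269 x [ 1.7  9.8 10.8] y [-13.9  -0.3  13.9]
208.0 302 x [ 3.7  9.5 10.9] y [-14.   -0.3  13.5]
214.0 321 x [ 5.   9.7 10.8] y [-13.6   0.7  13.8]
220.0 392 x [ 6.9  9.3 10.9] y [-14.3  -0.3  14.2]
226.0 42 x [ 8.5  9.9 11. ] y [-14.7   0.2  13. ]
```

```bash
python3 -m inch '[{"tx":0,"ty":-0.56,"tz":1.92,"ax":0,"ay":0,"az":0,"jaw":0},{"tx":0,"ty":-0.56,"tz":1.92,"ax":0,"ay":0,"az":0,"jaw":0},{"tx":0,"ty":-0.28,"tz":0.96,"ax":0,"ay":0,"az":0,"jaw":0},{"tx":0,"ty":-0.08,"tz":0.29,"ax":0,"ay":0,"az":0,"jaw":0},{"tx":0,"ty":0,"tz":0,"ax":0,"ay":0,"az":0,"jaw":0}]'
python3 hang.py | tail -12
```

```text
t: 22.32
ee_pos: [537.8, -172.5, 144.6]
orientation: [2.397, -1.635, -0.23]
ft_force: [-0.1, 0.3, -1.5]
width: 13.8
22.325 tcp stand frame [-10.8  -1.1] 144.6 [[0.365, -0.895, -0.257], [-0.931, -0.351, -0.101], [-0.0, 0.276, -0.961]] [-0.1  0.3 -1.5] 13.808338355746056
130.0 1068 x [-4.4 11.2 18.1] y [-13.4  -0.2  12.5]
136.0 116 x [ 9.8 11.1 11.5] y [-6.8 -0.8  5.8]
142.0 229 x [ 0.7 10.6 11.6] y [-14.2  -0.2  13. ]
148.0 255 x [ 2.1 10.5 11.7] y [-14.3  -0.8  13.5]
154.0 289 x [ 3.8 10.6 11.7] y [-14.2  -0.8  13.5]
160.0 318 x [ 5.3 10.4 11.7] y [-14.3  -0.8  13.2]
166.0 369 x [ 7.2 10.4 11.7] y [-14.5  -0.2  13.3]
172.0 177 x [ 8.1 10.3 12. ] y [-14.9  -0.7  13.7]
```

```bash
python3 -m inch '[{"tx":0,"ty":-0.03,"tz":0.1,"ax":0,"ay":0,"az":0,"jaw":0},{"tx":0,"ty":0,"tz":0,"ax":0,"ay":0,"az":0,"jaw":0}]'
```

```text
t: 22.62
ee_pos: [537.8, -172.5, 144.0]
orientation: [2.398, -1.636, -0.229]
ft_force: [-0.3, 0.1, -1.9]
width: 13.7
```

```bash
python3 -m inch '[{"tx":0,"ty":-0.05,"tz":0.18,"ax":0,"ay":0,"az":0,"jaw":0},{"tx":0,"ty":0,"tz":0,"ax":0,"ay":0,"az":0,"jaw":0.6},{"tx":0,"ty":0,"tz":0,"ax":0,"ay":0,"az":0,"jaw":0.6},{"tx":0,"ty":0,"tz":0,"ax":0,"ay":0,"az":0,"jaw":0.6},{"tx":0,"ty":0,"tz":0,"ax":0,"ay":0,"az":0,"jaw":0.6},{"tx":0,"ty":0,"tz":0,"ax":0,"ay":0,"az":0,"jaw":0.6},{"tx":0,"ty":0,"tz":-3,"ax":0,"ay":0,"az":0,"jaw":1},{"tx":0,"ty":0,"tz":-3,"ax":0,"ay":0,"az":0,"jaw":1},{"tx":0,"ty":0,"tz":-3,"ax":0,"ay":0,"az":0,"jaw":1}]'
python3 -m inch '[{"tx":0,"ty":0,"tz":0,"ax":8,"ay":0,"az":0,"jaw":1},{"tx":0,"ty":0,"tz":0,"ax":8,"ay":0,"az":0,"jaw":1},{"tx":0,"ty":0,"tz":0,"ax":0,"ay":0,"az":-10,"jaw":1},{"tx":0,"ty":0,"tz":0,"ax":0,"ay":0,"az":-10,"jaw":1},{"tx":0,"ty":0,"tz":0,"ax":0,"ay":0,"az":-10,"jaw":1},{"tx":0,"ty":0,"tz":0,"ax":0,"ay":0,"az":-10,"jaw":1},{"tx":0,"ty":0,"tz":0,"ax":0,"ay":0,"az":-10,"jaw":1},{"tx":0,"ty":0,"tz":0,"ax":0,"ay":0,"az":-10,"jaw":1},{"tx":0,"ty":0,"tz":0,"ax":0,"ay":0,"az":-10,"jaw":1},{"tx":0,"ty":0,"tz":0,"ax":0,"ay":0,"az":-10,"jaw":1},{"tx":0,"ty":0,"tz":0,"ax":0,"ay":0,"az":-10,"jaw":1},{"tx":0,"ty":0,"tz":0,"ax":0,"ay":0,"az":0,"jaw":1}]'
python3 - <<'E'
from h import *
o=get_obs(); A=R.from_rotvec(o['orientation']).as_matrix(); print(o['t'],o['ee_pos'].round(1),A.round(4).tolist())
for n in ['wrist','side']:
    im,d,cal=shot(n); Q=cloud(d,cal).reshape(-1,3)
    for lo,hi in [(180,192),(150,175),(127.5,132)]:
        k=(Q[:,2]>lo)&(Q[:,2]<hi)&(abs(Q[:,0]-547)<30)&(abs(Q[:,1]+168)<30)
        q=Q[k][:,:2].astype(np.float32)
        if len(q)>8: print(n,lo,len(q),Q[k].mean(0).round(1),[np.round(x,1) for x in cv2.minAreaRect(q)])
E
```

```text
t: 23.75
ee_pos: [560.9, -163.3, 229.2]
orientation: [2.397, -1.635, -0.23]
ft_force: [-0.2, -0.4, -0.5]
width: 79.0
t: 25.25
ee_pos: [560.7, -163.4, 228.3]
orientation: [3.087, 0.581, -0.0]
ft_force: [0.5, 1.1, 0.5]
width: 87.7
25.25 [ 560.7 -163.4  228.3] [[0.9316, 0.3634, -0.0], [0.3634, -0.9316, -0.0], [-0.0, 0.0, -1.0]]
wrist 180 489 [ 548.4 -166.3  186.8] [array([ 548.6, -167.3]), array([19.4, 14.2]), np.float64(20.7)]
wrist 150 185 [ 547.  -161.1  162.7] [array([ 549.4, -161.7]), array([ 9.8, 22.2]), np.float64(81.9)]
wrist 127.5 509 [ 548.3 -162.4  129.5] [array([ 544.4, -169.8]), array([42.8, 29.5]), np.float64(21.1)]
side 180 52 [ 550.1 -170.6  186.2] [array([ 550. , -169.2]), array([19.8, 15.1]), np.float64(17.9)]
side 150 62 [ 548.8 -173.7  162.6] [array([ 549.1, -173.5]), array([12. , 22.4]), np.float64(75.6)]
side 127.5 95 [ 546.2 -173.2  129.2] [array([ 547.8, -168.3]), array([57.4, 57.1]), np.float64(0.3)]
```

```bash
python3 -m inch '[{"tx":-1.28,"ty":-0.08,"tz":0,"ax":0,"ay":0,"az":0,"jaw":1},{"tx":0,"ty":0,"tz":3,"ax":0,"ay":0,"az":0,"jaw":0.7},{"tx":0,"ty":0,"tz":3,"ax":0,"ay":0,"az":0,"jaw":0.6},{"tx":0,"ty":0,"tz":3,"ax":0,"ay":0,"az":0,"jaw":0.5},{"tx":0,"ty":0,"tz":0.6,"ax":0,"ay":0,"az":0,"jaw":0.36},{"tx":0,"ty":0,"tz":0,"ax":0,"ay":0,"az":0,"jaw":0.3},{"tx":0,"ty":0,"tz":0,"ax":0,"ay":0,"az":0,"jaw":0.3}]'
```

```text
t: 26.22
ee_pos: [549.2, -167.7, 133.6]
orientation: [3.086, 0.583, 0.003]
ft_force: [-0.3, 0.4, -0.5]
width: 31.2
```

```bash
python3 -m inch '[{"tx":0,"ty":0,"tz":0.1,"ax":0,"ay":0,"az":0,"jaw":0.3},{"tx":0,"ty":0,"tz":0.05,"ax":0,"ay":0,"az":0,"jaw":0.3},{"tx":0,"ty":0,"tz":0,"ax":0,"ay":0,"az":0,"jaw":0.3}]'
```

```text
t: 26.6
ee_pos: [548.6, -167.3, 131.0]
orientation: [3.087, 0.583, 0.0]
ft_force: [0.7, 0.0, 0.3]
width: 26.4
```

```bash
python3 -m inch '[{"tx":0,"ty":0,"tz":0.1,"ax":0,"ay":0,"az":0,"jaw":0.3},{"tx":0,"ty":0,"tz":0,"ax":0,"ay":0,"az":0,"jaw":0.3}]'
```

```text
t: 26.85
ee_pos: [548.4, -167.3, 129.7]
orientation: [-3.087, -0.583, 0.0]
ft_force: [-0.1, 0.1, 0.3]
width: 26.4
```

```bash
python3 -m inch '[{"tx":0,"ty":0,"tz":0.05,"ax":0,"ay":0,"az":0,"jaw":0.3},{"tx":0,"ty":0,"tz":0,"ax":0,"ay":0,"az":0,"jaw":0.3}]'
```

```text
t: 27.1
ee_pos: [548.5, -167.3, 129.4]
orientation: [-3.087, -0.583, 0.0]
ft_force: [0.6, -0.2, 0.9]
width: 26.5
```

```bash
python3 -m inch '[{"tx":0,"ty":0,"tz":0.05,"ax":0,"ay":0,"az":0,"jaw":0.3},{"tx":0,"ty":0,"tz":0,"ax":0,"ay":0,"az":0,"jaw":0.3}]'
```

```text
t: 27.35
ee_pos: [548.6, -167.3, 129.4]
orientation: [3.087, 0.583, 0.0]
ft_force: [-1.8, 0.5, 5.8]
width: 26.5
```

```bash
python3 -m inch '[{"tx":0,"ty":0,"tz":0,"ax":0,"ay":0,"az":0,"jaw":0},{"tx":0,"ty":0,"tz":0,"ax":0,"ay":0,"az":0,"jaw":0},{"tx":0,"ty":0,"tz":0,"ax":0,"ay":0,"az":0,"jaw":0},{"tx":0,"ty":0,"tz":0,"ax":0,"ay":0,"az":0,"jaw":0},{"tx":0,"ty":0,"tz":-1,"ax":0,"ay":0,"az":0,"jaw":0},{"tx":0,"ty":0,"tz":-3.4,"ax":0,"ay":0,"az":0,"jaw":0},{"tx":0,"ty":0,"tz":-3.4,"ax":0,"ay":0,"az":0,"jaw":0},{"tx":0,"ty":0,"tz":-3.4,"ax":0,"ay":0,"az":0,"jaw":0},{"tx":0,"ty":0,"tz":0,"ax":0,"ay":0,"az":9.2,"jaw":0},{"tx":0,"ty":0,"tz":0,"ax":0,"ay":0,"az":9.2,"jaw":0},{"tx":0,"ty":0,"tz":0,"ax":0,"ay":0,"az":9.3,"jaw":0},{"tx":0,"ty":0,"tz":0,"ax":0,"ay":0,"az":0,"jaw":0}]'
python3 -m inch '[{"tx":-1.08,"ty":-4.35,"tz":0,"ax":0,"ay":0,"az":0,"jaw":0},{"tx":-1.08,"ty":-4.35,"tz":0,"ax":0,"ay":0,"az":0,"jaw":0},{"tx":-1.08,"ty":-4.35,"tz":0,"ax":0,"ay":0,"az":0,"jaw":0},{"tx":-1.08,"ty":-4.35,"tz":0,"ax":0,"ay":0,"az":0,"jaw":0},{"tx":-1.08,"ty":-4.35,"tz":0,"ax":0,"ay":0,"az":0,"jaw":0},{"tx":-1.08,"ty":-4.35,"tz":0,"ax":0,"ay":0,"az":0,"jaw":0},{"tx":-1.08,"ty":-4.35,"tz":0,"ax":0,"ay":0,"az":0,"jaw":0},{"tx":-1.08,"ty":-4.35,"tz":0,"ax":0,"ay":0,"az":0,"jaw":0},{"tx":0,"ty":0,"tz":0,"ax":0,"ay":0,"az":0,"jaw":0},{"tx":0,"ty":0,"tz":4,"ax":0,"ay":0,"az":0,"jaw":0},{"tx":0,"ty":0,"tz":0,"ax":0,"ay":0,"az":0,"jaw":0}]'
cat > rel2.py <<'E'
from h import *
import sys
y=np.radians(-6.4); M=np.array([[np.cos(y),-np.sin(y)],[np.sin(y),np.cos(y)]]); O=np.array([520.4,186.2])
o=get_obs(); A=R.from_rotvec(o['orientation']).as_matrix()
tl=(o['ee_pos'][:2]-O)@M; tz=o['ee_pos'][2]
print('t',o['t'],'tcp blk',tl.round(2),tz.round(2),'yaw rel',(np.degrees(np.arctan2(A[1,0],A[0,0]))+6.4).round(2),'tilt',A[:2,2].round(4),'F',o['ft_force'].round(2),o['width'].round(1))
im,d,cal=shot('wrist'); P=cloud(d,cal); L=P.copy(); L[...,:2]=(P[...,:2]-O)@M; z=L[...,2]
np.savez('last.npz',im=im,d=d,L=L)
k=(abs(L[...,0]-tl[0]-5)<30)&(abs(L[...,1]-tl[1])<12)&(z<tz-8)&(z>62)&(d>0); q=L[k]
for h in np.arange(62,tz-8,8):
    s=q[(q[:,2]>=h)&(q[:,2]<h+8)]
    if len(s)>3: print(h,len(s),'x',np.percentile(s[:,0],[4,50,96]).round(1),'y',np.percentile(s[:,1],[4,50,96]).round(1))
s=(abs(L[...,0])<49)&(abs(L[...,1])<12)&(z>56)&(z<60); a=L[s]
b=a[a[:,1]>0][:,1].min() if len(a) else 0; print('slot edges', np.percentile(a[a[:,1]>0][:,1],1).round(1), np.percentile(a[a[:,1]<0][:,1],99).round(1))
if len(sys.argv)>1: save(im,sys.argv[1],1.5)
E
python3 rel2.py s1.png
```

```text
t: 28.85
ee_pos: [548.4, -167.3, 241.0]
orientation: [-3.137, 0.17, 0.0]
ft_force: [-0.8, 0.2, -1.6]
width: 20.0
t: 30.22
ee_pos: [498.9, 186.7, 198.7]
orientation: [3.135, -0.17, -0.008]
ft_force: [-0.2, -0.4, -2.8]
width: 19.5Traceback (most recent call last):
  File "rel2.py", line 6, in <module>
    print('t',o['t'],'tcp blk',tl.round(2),tz.round(2),'yaw rel',(np.degrees(np.arctan2(A[1,0],A[0,0]))+6.4).round(2),'tilt',A[:2,2].round(4),'F',o['ft_force'].round(2),o['width'].round(1))
                                                                                                                                                                         ^^^^^^^^^^^^^^^^
AttributeError: 'float' object has no attribute 'round'
```

```bash
sed -i "s/,o\['width'\].round(1))/,o['width'])/" rel2.py; python3 rel2.py s1.png
```

```text
t 30.225 tcp blk [-21.46  -1.89] 198.7 yaw rel 0.2 tilt [-0.0055 -0.0022] F [-0.19 -0.41 -2.77] 19.517045435393626
110.0 9 x [-11.9 -10.4  -8.5] y [-0.6  0.3  0.6]
118.0 89 x [-23.5 -14.2  -7.9] y [-3.6 -0.6  1.3]
126.0 20 x [-24.7 -21.7 -18.7] y [-0.4  1.2  1.6]
134.0 24 x [-24.6 -22.1 -18.8] y [-0.4  1.1  1.7]
142.0 21 x [-24.4 -21.3 -18.8] y [0.1 1.2 1.7]
150.0 27 x [-24.4 -22.  -18.9] y [-0.   1.2  1.9]
158.0 14 x [-23.8 -21.6 -19.3] y [0.3 1.3 1.8]
slot edges 0.7 -0.6
```

View pics/s1.png

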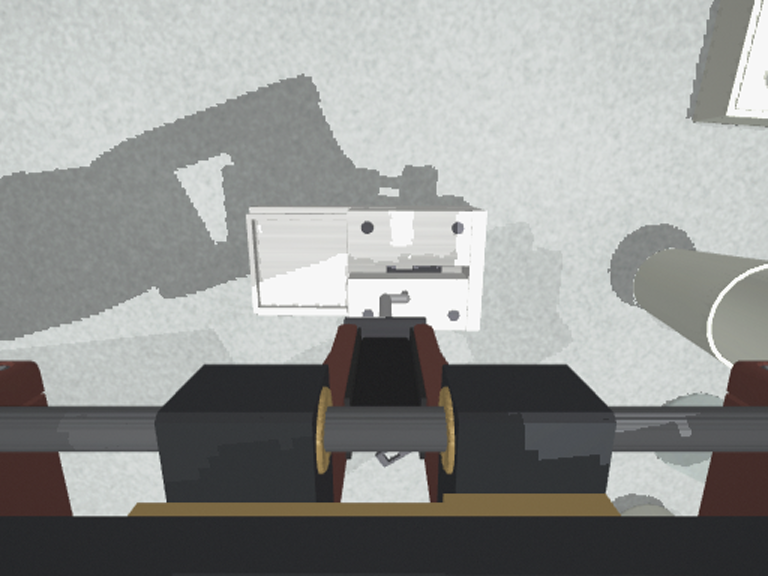

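```bash
python3 -m inch '[{"tx":0,"ty":0,"tz":1.5,"ax":0,"ay":0,"az":0,"jaw":0},{"tx":0,"ty":0,"tz":1.5,"ax":0,"ay":0,"az":0,"jaw":0},{"tx":0,"ty":0,"tz":0,"ax":0,"ay":0,"az":0,"jaw":0},{"tx":0,"ty":0,"tz":0,"ax":0,"ay":0,"az":0,"jaw":0}]'; python3 rel2.py
python3 - <<'E'
from h import *
z=np.load('last.npz'); L=z['L'];d=z['d']; im=z['im']
k=(L[...,2]>27.5)&(L[...,2]<36)&(abs(L[...,0])<45)&(abs(L[...,1])<9)&(d>0)&(im.mean(-1)<150); q=L[k]; print(len(q)); 
if len(q): print(np.sort(q[:,0]).round(0)[::4], q[:,1].mean(), np.median(q[:,2]))
# slot top edges
for x in range(5,40,8):
    s=(abs(L[...,0]-x)<3)&(abs(L[...,1])<12)&(L[...,2]<55)&(d>0); print(x,L[s][:,1].min().round(1),L[s][:,1].max().round(1),L[s][:,2].min().round(),end=';')
E
```

```text
t: 30.78
ee_pos: [501.0, 188.1, 170.9]
orientation: [-3.137, 0.173, 0.0]
ft_force: [1.0, 1.0, -0.8]
width: 19.8
t 30.775 tcp blk [-19.49  -0.31] 170.9 yaw rel 0.1 tilt [-0.  0.] F [ 1.02  0.96 -0.82] 19.795011284948135
78.0 7 x [-9.5 -7.7 -6.1] y [1.  2.1 2.2]
86.0 26 x [-19.8  -9.   -4.6] y [-1.3  2.   3.2]
94.0 77 x [-21.6 -12.7  -6.5] y [-1.7  1.1  3.3]
102.0 19 x [-22.3 -19.8 -16.4] y [1.6 2.8 3.4]
110.0 24 x [-22.3 -19.4 -16.5] y [1.7 3.  3.5]
118.0 23 x [-22.2 -19.8 -16.6] y [1.8 2.8 3.6]
126.0 25 x [-22.1 -19.8 -16.7] y [1.7 2.9 3.5]
134.0 5 x [-20.4 -19.  -17.6] y [3.  3.1 3.3]
slot edges 0.4 -0.9
145
[-21. -20. -19. -18. -17. -15. -14. -13. -11.  -9.  -7.  -5.  -4.  -2.
  -1.   0.   1.   2.   4.   5.   6.   7.   8.   9.  10.  11.  12.  13.
  15.  16.  17.  18.  19.  20.  21.  22.  40.] -3.859312982205695 31.884043164674996
5 -5.8 -1.5 29.0;13 -5.8 -2.2 30.0;21 -5.9 -2.3 30.0;29 -7.0 -3.2 25.0;37 -7.1 3.0 25.0;
```

```bash
python3 -m inch '[{"tx":0,"ty":0,"tz":1.0,"ax":0,"ay":0,"az":0,"jaw":0},{"tx":0,"ty":0,"tz":0.9,"ax":0,"ay":0,"az":0,"jaw":0},{"tx":0,"ty":0,"tz":0.2,"ax":0,"ay":0,"az":0,"jaw":0},{"tx":0,"ty":0,"tz":0.2,"ax":0,"ay":0,"az":0,"jaw":0},{"tx":0,"ty":0,"tz":0.15,"ax":0,"ay":0,"az":0,"jaw":0},{"tx":0,"ty":0,"tz":0,"ax":0,"ay":0,"az":0,"jaw":0}]'; python3 rel2.py|head -1
```

```text
t: 31.58
ee_pos: [500.9, 188.1, 146.4]
orientation: [-3.137, 0.173, -0.0]
ft_force: [-0.1, -0.3, -2.2]
width: 19.9
t 31.575 tcp blk [-19.62  -0.3 ] 146.35 yaw rel 0.1 tilt [0. 0.] F [-0.1  -0.29 -2.21] 19.875731746640376
```

```bash
python3 -m inch '[{"tx":0,"ty":0,"tz":0.15,"ax":0,"ay":0,"az":0,"jaw":0},{"tx":0,"ty":0,"tz":0.15,"ax":0,"ay":0,"az":0,"jaw":0},{"tx":0,"ty":0,"tz":0.15,"ax":0,"ay":0,"az":0,"jaw":0},{"tx":0,"ty":0,"tz":0,"ax":0,"ay":0,"az":0,"jaw":0}]'
```

```text
t: 32.12
ee_pos: [500.7, 188.0, 141.7]
orientation: [3.137, -0.173, -0.0]
ft_force: [-0.2, 0.2, -1.3]
width: 19.9
```

```bash
python3 -m inch '[{"tx":0,"ty":0,"tz":0.15,"ax":0,"ay":0,"az":0,"jaw":0},{"tx":0,"ty":0,"tz":0.15,"ax":0,"ay":0,"az":0,"jaw":0},{"tx":0,"ty":0,"tz":0.15,"ax":0,"ay":0,"az":0,"jaw":0},{"tx":0,"ty":0,"tz":0,"ax":0,"ay":0,"az":0,"jaw":0}]'
```

```text
t: 32.62
ee_pos: [500.7, 188.0, 137.1]
orientation: [3.137, -0.173, -0.001]
ft_force: [-0.8, 0.1, -1.5]
width: 20.0
```

```bash
python3 -m inch '[{"tx":0,"ty":0,"tz":0.2,"ax":0,"ay":0,"az":0,"jaw":0},{"tx":0,"ty":0,"tz":0.2,"ax":0,"ay":0,"az":0,"jaw":0},{"tx":0,"ty":0,"tz":0.2,"ax":0,"ay":0,"az":0,"jaw":0},{"tx":0,"ty":0,"tz":0.2,"ax":0,"ay":0,"az":0,"jaw":0},{"tx":0,"ty":0,"tz":0.2,"ax":0,"ay":0,"az":0,"jaw":0},{"tx":0,"ty":0,"tz":0,"ax":0,"ay":0,"az":0,"jaw":0}]'
```

```text
t: 33.38
ee_pos: [500.7, 188.0, 127.1]
orientation: [3.137, -0.173, -0.001]
ft_force: [-0.0, 0.5, -1.3]
width: 19.6
```

```bash
python3 -m inch '[{"tx":0,"ty":0,"tz":0.1,"ax":0,"ay":0,"az":0,"jaw":0},{"tx":0,"ty":0,"tz":0.1,"ax":0,"ay":0,"az":0,"jaw":0},{"tx":0,"ty":0,"tz":0.1,"ax":0,"ay":0,"az":0,"jaw":0},{"tx":0,"ty":0,"tz":0,"ax":0,"ay":0,"az":0,"jaw":0}]'
```

```text
t: 33.88
ee_pos: [500.8, 188.1, 124.2]
orientation: [3.137, -0.173, -0.0]
ft_force: [-0.3, -0.5, -1.0]
width: 19.8
```

```bash
python3 -m inch '[{"tx":0,"ty":0,"tz":0.1,"ax":0,"ay":0,"az":0,"jaw":0},{"tx":0,"ty":0,"tz":0.1,"ax":0,"ay":0,"az":0,"jaw":0},{"tx":0,"ty":0,"tz":0,"ax":0,"ay":0,"az":0,"jaw":0}]'
```

```text
t: 34.25
ee_pos: [500.8, 188.0, 122.2]
orientation: [3.137, -0.173, -0.0]
ft_force: [1.5, -0.0, -0.2]
width: 20.1
```

```bash
python3 -m inch '[{"tx":0,"ty":0,"tz":0.1,"ax":0,"ay":0,"az":0,"jaw":0},{"tx":0,"ty":0,"tz":0.1,"ax":0,"ay":0,"az":0,"jaw":0},{"tx":0,"ty":0,"tz":0,"ax":0,"ay":0,"az":0,"jaw":0}]'
```

```text
t: 34.62
ee_pos: [500.8, 188.0, 120.3]
orientation: [3.137, -0.173, -0.0]
ft_force: [0.4, 0.4, -1.7]
width: 20.1
```

```bash
python3 -m inch '[{"tx":0,"ty":0,"tz":0.1,"ax":0,"ay":0,"az":0,"jaw":0},{"tx":0,"ty":0,"tz":0.05,"ax":0,"ay":0,"az":0,"jaw":0},{"tx":0,"ty":0,"tz":0,"ax":0,"ay":0,"az":0,"jaw":0}]'
```

```text
t: 35.0
ee_pos: [500.8, 188.1, 118.8]
orientation: [3.137, -0.173, -0.0]
ft_force: [0.5, 0.7, -1.7]
width: 19.8
```

```bash
python3 -m inch '[{"tx":0,"ty":0,"tz":0.1,"ax":0,"ay":0,"az":0,"jaw":0},{"tx":0,"ty":0,"tz":0.05,"ax":0,"ay":0,"az":0,"jaw":0},{"tx":0,"ty":0,"tz":0,"ax":0,"ay":0,"az":0,"jaw":0}]'
```

```text
t: 35.38
ee_pos: [500.8, 188.0, 117.3]
orientation: [3.137, -0.173, -0.0]
ft_force: [0.4, 0.6, -1.2]
width: 20.1
```

```bash
python3 -m inch '[{"tx":0,"ty":0,"tz":0.1,"ax":0,"ay":0,"az":0,"jaw":0},{"tx":0,"ty":0,"tz":0,"ax":0,"ay":0,"az":0,"jaw":0}]'
```

```text
t: 35.62
ee_pos: [500.8, 188.1, 116.2]
orientation: [3.137, -0.173, -0.0]
ft_force: [-0.3, -0.1, -0.9]
width: 20.0
```

```bash
python3 -m inch '[{"tx":0,"ty":0,"tz":0.1,"ax":0,"ay":0,"az":0,"jaw":0},{"tx":0,"ty":0,"tz":0,"ax":0,"ay":0,"az":0,"jaw":0}]'
```

```text
t: 35.88
ee_pos: [500.8, 188.0, 115.2]
orientation: [3.137, -0.173, -0.0]
ft_force: [-1.0, 0.2, -0.3]
width: 20.0
```

```bash
python3 -m inch '[{"tx":-0.2,"ty":0,"tz":0,"ax":0,"ay":0,"az":0,"jaw":0},{"tx":-0.2,"ty":0,"tz":0,"ax":0,"ay":0,"az":0,"jaw":0},{"tx":-0.15,"ty":0,"tz":0,"ax":0,"ay":0,"az":0,"jaw":0},{"tx":-0.15,"ty":0,"tz":0,"ax":0,"ay":0,"az":0,"jaw":0},{"tx":-0.15,"ty":0,"tz":0,"ax":0,"ay":0,"az":0,"jaw":0},{"tx":0,"ty":0,"tz":0,"ax":0,"ay":0,"az":0,"jaw":0}]'; python3 rel2.py
```

```text
t: 36.62
ee_pos: [494.5, 189.1, 116.0]
orientation: [-3.136, 0.172, -0.007]
ft_force: [6.1, -3.3, -2.8]
width: 19.9
t 36.625 tcp blk [-2.602e+01 -1.000e-02] 116.0 yaw rel 0.13 tilt [0.0047 0.0004] F [ 6.06 -3.28 -2.8 ] 19.89653931561519
62.0 27 x [-28.4 -25.3 -22.8] y [1.8 3.1 3.7]
70.0 25 x [-28.4 -26.1 -23. ] y [2.1 3.2 3.6]
78.0 6 x [-26.7 -25.7 -24. ] y [3.  3.4 3.8]
slot edges 0.8 -0.7
```

```bash
python3 -m inch '[{"tx":-0.2,"ty":0,"tz":0.05,"ax":0,"ay":0,"az":0,"jaw":0},{"tx":-0.2,"ty":0,"tz":0,"ax":0,"ay":0,"az":0,"jaw":0},{"tx":-0.2,"ty":0,"tz":0,"ax":0,"ay":0,"az":0,"jaw":0},{"tx":-0.2,"ty":0,"tz":0,"ax":0,"ay":0,"az":0,"jaw":0}]'; python3 rel2.py
```

```text
t: 37.17
ee_pos: [487.5, 190.0, 115.9]
orientation: [-3.136, 0.171, -0.01]
ft_force: [7.4, -4.1, -1.8]
width: 20.0
t 37.175 tcp blk [-33.12   0.11] 115.91 yaw rel 0.14 tilt [0.0066 0.0007] F [ 7.35 -4.07 -1.83] 19.95796043735545
62.0 26 x [-35.5 -32.3 -29.9] y [1.8 3.4 3.8]
70.0 25 x [-35.5 -33.1 -30. ] y [2.1 3.3 3.6]
78.0 5 x [-33.8 -32.4 -31. ] y [3.3 3.4 3.8]
slot edges 0.8 -0.6
```

```bash
python3 -m inch '[{"tx":-0.2,"ty":0.02,"tz":0,"ax":0,"ay":0,"az":0,"jaw":0},{"tx":-0.2,"ty":0.02,"tz":0,"ax":0,"ay":0,"az":0,"jaw":0},{"tx":-0.2,"ty":0,"tz":0,"ax":0,"ay":0,"az":0,"jaw":0},{"tx":-0.2,"ty":0,"tz":0,"ax":0,"ay":0,"az":0,"jaw":0},{"tx":-0.2,"ty":0,"tz":0,"ax":0,"ay":0,"az":0,"jaw":0}]'; python3 rel2.py
```

```text
t: 37.85
ee_pos: [477.4, 190.9, 115.9]
orientation: [-3.136, 0.172, -0.01]
ft_force: [7.9, -2.7, -2.3]
width: 19.8
t 37.85 tcp blk [-43.29  -0.13] 115.87 yaw rel 0.13 tilt [0.0063 0.001 ] F [ 7.91 -2.68 -2.35] 19.787845909567807
62.0 23 x [-45.7 -42.5 -40. ] y [1.4 2.9 3.5]
70.0 27 x [-45.6 -43.3 -40.2] y [1.9 3.1 3.6]
78.0 6 x [-44.7 -43.  -41.2] y [2.9 3.1 3.7]
slot edges 0.9 -0.4
```

```bash
python3 -m inch '[{"tx":-0.2,"ty":0,"tz":0,"ax":0,"ay":0,"az":0,"jaw":0},{"tx":-0.2,"ty":0,"tz":0,"ax":0,"ay":0,"az":0,"jaw":0},{"tx":-0.2,"ty":0,"tz":0,"ax":0,"ay":0,"az":0,"jaw":0},{"tx":-0.2,"ty":0,"tz":0,"ax":0,"ay":0,"az":0,"jaw":0},{"tx":-0.2,"ty":0,"tz":0,"ax":0,"ay":0,"az":0,"jaw":0},{"tx":-0.2,"ty":0,"tz":0,"ax":0,"ay":0,"az":0,"jaw":0},{"tx":0,"ty":0,"tz":0,"ax":0,"ay":0,"az":0,"jaw":0}]'; python3 rel2.py
```

```text
t: 38.78
ee_pos: [462.4, 192.0, 114.9]
orientation: [-3.137, 0.172, 0.0]
ft_force: [0.7, 0.7, 0.7]
width: 19.7
t 38.775 tcp blk [-58.32  -0.72] 114.9 yaw rel 0.1 tilt [-0.0001  0.0001] F [0.66 0.7  0.71] 19.741618660285287
62.0 25 x [-61.  -58.6 -55.4] y [1.1 2.5 3. ]
70.0 23 x [-60.9 -58.6 -55.5] y [1.4 2.6 3.1]
78.0 5 x [-59.2 -57.9 -56.5] y [2.6 2.8 2.9]
slot edges 0.7 -0.5
```

```bash
python3 -m inch '[{"tx":-0.3,"ty":-0.03,"tz":-0.04,"ax":0,"ay":0,"az":0,"jaw":0},{"tx":-0.4,"ty":-0.02,"tz":0,"ax":0,"ay":0,"az":0,"jaw":0},{"tx":-0.4,"ty":0,"tz":0,"ax":0,"ay":0,"az":0,"jaw":0},{"tx":-0.4,"ty":0,"tz":0,"ax":0,"ay":0,"az":0,"jaw":0},{"tx":-0.4,"ty":0,"tz":0,"ax":0,"ay":0,"az":0,"jaw":0},{"tx":-0.4,"ty":0,"tz":0,"ax":0,"ay":0,"az":0,"jaw":0},{"tx":-0.4,"ty":0,"tz":0,"ax":0,"ay":0,"az":0,"jaw":0},{"tx":0,"ty":0,"tz":0,"ax":0,"ay":0,"az":0,"jaw":0}]'; python3 rel2.py
python3 - <<'E'
from h import *
z=np.load('last.npz'); L=z['L'];d=z['d']; im=z['im']
k=(L[...,2]>20)&(L[...,2]<40)&(L[...,0]>-126)&(L[...,0]<45)&(abs(L[...,1])<30)&(d>0)&(im.mean(-1)<135); q=L[k]; print(len(q), np.percentile(q,[1,50,99],axis=0).round(1))
E
```

```text
t: 39.83
ee_pos: [435.4, 195.3, 115.2]
orientation: [3.137, -0.172, -0.0]
ft_force: [-0.6, 0.2, 0.0]
width: 19.6
t 39.825 tcp blk [-85.48  -0.39] 115.23 yaw rel 0.11 tilt [-0.0002 -0.0001] F [-0.61  0.18  0.02] 19.58003572131265
62.0 23 x [-88.2 -85.  -82.6] y [1.7 2.7 3.3]
70.0 27 x [-88.1 -85.8 -82.7] y [1.9 2.8 3.5]
78.0 4 x [-86.3 -84.6 -83.6] y [2.9 3.1 3.3]
slot edges 0.7 -0.9
955 [[-87.1 -26.8  24.9]
 [-54.2  -1.7  29.7]
 [ 40.1  26.5  39.8]]
```

Tooth is at about -73.5, so the eye should be near -69. I'll finish the drag, then check.

```bash
python3 -m inch '[{"tx":-0.4,"ty":0,"tz":0,"ax":0,"ay":0,"az":0,"jaw":0},{"tx":-0.4,"ty":0,"tz":0,"ax":0,"ay":0,"az":0,"jaw":0},{"tx":-0.4,"ty":0,"tz":0,"ax":0,"ay":0,"az":0,"jaw":0},{"tx":-0.4,"ty":0,"tz":0,"ax":0,"ay":0,"az":0,"jaw":0},{"tx":-0.4,"ty":0,"tz":0,"ax":0,"ay":0,"az":0,"jaw":0},{"tx":-0.4,"ty":0,"tz":0,"ax":0,"ay":0,"az":0,"jaw":0},{"tx":-0.3,"ty":0,"tz":0,"ax":0,"ay":0,"az":0,"jaw":0},{"tx":-0.2,"ty":0,"tz":0,"ax":0,"ay":0,"az":0,"jaw":0},{"tx":0,"ty":0,"tz":0,"ax":0,"ay":0,"az":0,"jaw":0}]'; python3 rel2.py s2.png
```

```text
t: 41.0
ee_pos: [406.8, 198.5, 115.2]
orientation: [3.137, -0.172, -0.0]
ft_force: [-0.2, -0.7, -2.1]
width: 20.0
t 41.0 tcp blk [-114.26   -0.39] 115.23 yaw rel 0.11 tilt [-0.0001 -0.    ] F [-0.22 -0.69 -2.15] 19.964280474993323
62.0 24 x [-117.  -114.2 -111.4] y [1.7 2.8 3.3]
70.0 26 x [-116.9 -114.6 -111.5] y [1.7 2.8 3.4]
78.0 4 x [-115.2 -113.8 -112.4] y [2.8 2.8 3. ]
slot edges 0.8 -0.7
```

View pics/s2.png

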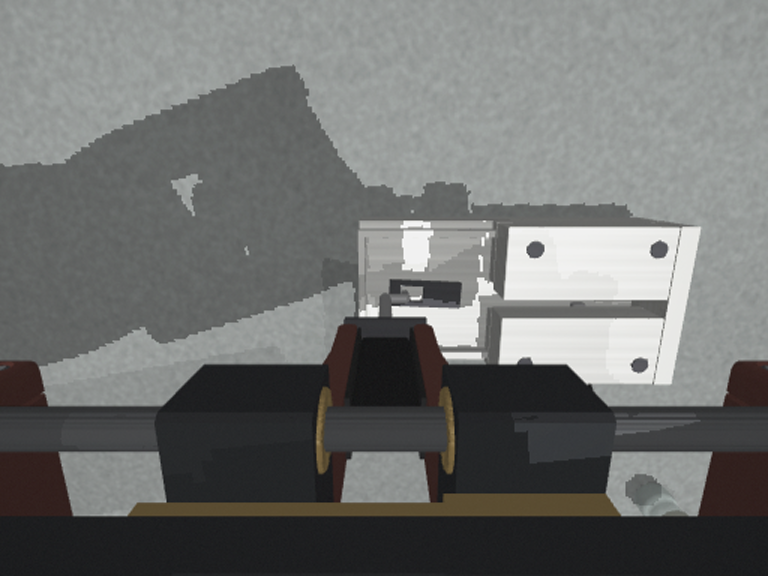

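The plate lies flat on the tray at (425,292), with the tooth in its eye. Lifting out.

```bash
python3 -m inch '[{"tx":0.25,"ty":0,"tz":0,"ax":0,"ay":0,"az":0,"jaw":0},{"tx":0,"ty":0,"tz":-0.4,"ax":0,"ay":0,"az":0,"jaw":0},{"tx":0,"ty":0,"tz":-0.8,"ax":0,"ay":0,"az":0,"jaw":0},{"tx":0,"ty":0,"tz":-3.5,"ax":0,"ay":0,"az":0,"jaw":0},{"tx":0,"ty":0,"tz":-4.2,"ax":0,"ay":0,"az":0,"jaw":0},{"tx":0,"ty":0,"tz":-4.2,"ax":0,"ay":0,"az":0,"jaw":0},{"tx":0,"ty":0,"tz":0,"ax":0,"ay":0,"az":-9.2,"jaw":0},{"tx":0,"ty":0,"tz":0,"ax":0,"ay":0,"az":-9.2,"jaw":0},{"tx":0,"ty":0,"tz":0,"ax":0,"ay":0,"az":-9.2,"jaw":0},{"tx":0,"ty":0,"tz":0,"ax":0,"ay":0,"az":0,"jaw":0}]'
python3 - <<'E'
from h import *
y=np.radians(-6.4); M=np.array([[np.cos(y),-np.sin(y)],[np.sin(y),np.cos(y)]]); O=np.array([520.4,186.2])
for n in ['wrist','side']:
    im,d,cal=shot(n); L=cloud(d,cal); L[...,:2]=(L[...,:2]-O)@M
    k=(L[...,2]>26)&(L[...,2]<33)&(L[...,0]>-122)&(L[...,0]<-52)&(abs(L[...,1])<32)&(d>0)&(im.mean(-1)<120); q=L[k]
    if len(q)>5: print(n,len(q),np.percentile(q,[2,50,98],axis=0).round(1).tolist())
o=get_obs();print(o['ee_pos'],R.from_rotvec(o['orientation']).as_matrix()[:,0])
E
```

```text
t: 42.3
ee_pos: [409.3, 198.2, 246.7]
orientation: [-3.088, -0.578, -0.001]
ft_force: [0.0, 0.1, -1.5]
width: 20.2
wrist 267 [[-111.3, -7.1, 27.7], [-85.5, 0.4, 29.5], [-69.4, 8.2, 31.1]]
side 39 [[-108.4, -10.1, 26.7], [-85.9, -0.1, 29.7], [-69.7, 9.4, 32.4]]
[409.38182097 198.26028398 246.52181255] [9.32881659e-01 3.60182883e-01 3.19249351e-04]
```

```bash
python3 -m inch '[{"tx":-0.02,"ty":4.35,"tz":0,"ax":0,"ay":0,"az":0,"jaw":0},{"tx":-0.02,"ty":4.35,"tz":0,"ax":0,"ay":0,"az":0,"jaw":0},{"tx":-0.02,"ty":4.35,"tz":0,"ax":0,"ay":0,"az":0,"jaw":0},{"tx":-0.02,"ty":4.35,"tz":0,"ax":0,"ay":0,"az":0,"jaw":0},{"tx":-0.02,"ty":4.35,"tz":0,"ax":0,"ay":0,"az":0,"jaw":0},{"tx":-0.02,"ty":4.35,"tz":0,"ax":0,"ay":0,"az":0,"jaw":0},{"tx":-0.02,"ty":4.35,"tz":0,"ax":0,"ay":0,"az":0,"jaw":0},{"tx":-0.02,"ty":4.35,"tz":0,"ax":0,"ay":0,"az":0,"jaw":0},{"tx":-0.03,"ty":4.33,"tz":0,"ax":0,"ay":0,"az":0,"jaw":0},{"tx":0,"ty":0,"tz":0,"ax":0,"ay":0,"az":0,"jaw":0},{"tx":0,"ty":0,"tz":0,"ax":0,"ay":0,"az":0,"jaw":0}]'; python3 hang.py
```

```text
t: 43.78
ee_pos: [549.3, -166.6, 245.8]
orientation: [-3.087, -0.577, 0.001]
ft_force: [0.3, -0.3, -2.2]
width: 19.7
43.775 tcp stand frame [2.1 0.1] 245.8 [[0.932, 0.361, -0.001], [0.361, -0.932, 0.001], [-0.001, -0.001, -1.0]] [ 0.3 -0.3 -2.2] 19.743468577624334
154.0 4 x [12.2 13.5 14.8] y [1.5 2.3 2.6]
160.0 7 x [13.2 14.6 15.7] y [2.2 2.7 2.9]
166.0 88 x [ 2.  10.4 16.2] y [-1.4  1.5  3.5]
172.0 14 x [-0.6  2.4  5.5] y [1.6 3.2 3.7]
178.0 14 x [0.  2.  4.9] y [2.4 3.3 4. ]
184.0 17 x [-0.4  2.9  5.3] y [2.1 3.3 4. ]
190.0 17 x [-0.4  2.8  5.3] y [2.1 3.2 3.8]
196.0 20 x [-0.4  2.1  5.2] y [2.1 3.2 3.8]
202.0 19 x [-0.2  2.8  5.1] y [2.4 3.5 3.7]
208.0 7 x [0.8 2.1 4.1] y [3.2 3.7 4. ]
238.0 40 x [-10.4   2.5  18.3] y [13.8 14.  14.2]
244.0 633 x [-11.9   2.2  16.8] y [ 6.6 11.4 14.2]
250.0 248 x [-14.4   2.5  19.3] y [ 6.7  7.6 12.3]
256.0 277 x [-14.    2.8  18.9] y [ 6.7  7.5 12.3]
262.0 299 x [-14.4   2.2  19.1] y [ 6.5  7.5 12.3]
268.0 351 x [-14.4   2.8  19.4] y [ 6.5  7.6 12.4]
274.0 110 x [-12.9   3.3  19. ] y [ 6.6  7.5 12.4]
```

```bash
python3 -m inch '[{"tx":-0.18,"ty":0,"tz":0.5,"ax":0,"ay":0,"az":0,"jaw":0},{"tx":0,"ty":0,"tz":1.5,"ax":0,"ay":0,"az":0,"jaw":0},{"tx":0,"ty":0,"tz":1.0,"ax":0,"ay":0,"az":0,"jaw":0},{"tx":0,"ty":0,"tz":1.0,"ax":0,"ay":0,"az":0,"jaw":0},{"tx":0,"ty":0,"tz":1.0,"ax":0,"ay":0,"az":0,"jaw":0},{"tx":0,"ty":0,"tz":0,"ax":0,"ay":0,"az":0,"jaw":0}]'
python3 hang.py | sed -n '1,6p'
```

```text
t: 44.58
ee_pos: [547.6, -167.5, 195.2]
orientation: [-3.087, -0.58, 0.002]
ft_force: [1.1, -0.9, -1.4]
width: 20.3
44.575 tcp stand frame [ 0.2 -0.1] 195.2 [[0.932, 0.363, -0.002], [0.363, -0.932, 0.001], [-0.001, -0.001, -1.0]] [ 1.1 -0.9 -1.4] 20.293573383456224
130.0 18 x [-2.4  0.9  3.4] y [2.  3.2 3.5]
136.0 15 x [-2.3  0.1  3.4] y [2.  3.1 3.7]
142.0 20 x [-2.2  0.5  3.3] y [2.1 2.9 3.5]
148.0 19 x [-2.3  0.2  3.2] y [1.6 3.1 3.7]
154.0 15 x [-1.6  0.9  2.7] y [2.2 3.3 3.5]
```

In the hole and centred. Lowering to just above the rest.

```bash
python3 -m inch '[{"tx":0,"ty":0,"tz":3,"ax":0,"ay":0,"az":0,"jaw":0},{"tx":0,"ty":0,"tz":2.5,"ax":0,"ay":0,"az":0,"jaw":0},{"tx":0,"ty":0,"tz":0.6,"ax":0,"ay":0,"az":0,"jaw":0},{"tx":0,"ty":0,"tz":0,"ax":0,"ay":0,"az":0,"jaw":0},{"tx":0,"ty":0,"tz":0.2,"ax":0,"ay":0,"az":0,"jaw":0},{"tx":0,"ty":0,"tz":0.1,"ax":0,"ay":0,"az":0,"jaw":0},{"tx":0,"ty":0,"tz":0,"ax":0,"ay":0,"az":0,"jaw":0}]'
```

```text
t: 45.5
ee_pos: [548.3, -167.7, 132.6]
orientation: [3.087, 0.581, 0.001]
ft_force: [1.1, -0.2, -1.3]
width: 20.1
```

```bash
python3 -m inch '[{"tx":0,"ty":0,"tz":0.15,"ax":0,"ay":0,"az":0,"jaw":0},{"tx":0,"ty":0,"tz":0.1,"ax":0,"ay":0,"az":0,"jaw":0},{"tx":0,"ty":0,"tz":0.05,"ax":0,"ay":0,"az":0,"jaw":0},{"tx":0,"ty":0,"tz":0,"ax":0,"ay":0,"az":0,"jaw":0}]'
```

```text
t: 46.0
ee_pos: [548.0, -167.6, 129.4]
orientation: [-3.087, -0.581, 0.0]
ft_force: [-2.1, 1.0, 1.8]
width: 20.0
```

Resting on the stand. Opening slowly, then retreating straight up.

```bash
python3 -m inch '[{"tx":0,"ty":0,"tz":0,"ax":0,"ay":0,"az":0,"jaw":0.35},{"tx":0,"ty":0,"tz":0,"ax":0,"ay":0,"az":0,"jaw":0.5},{"tx":0,"ty":0,"tz":0,"ax":0,"ay":0,"az":0,"jaw":0.7},{"tx":0,"ty":0,"tz":0,"ax":0,"ay":0,"az":0,"jaw":0.7},{"tx":0,"ty":0,"tz":-2,"ax":0,"ay":0,"az":0,"jaw":0.7},{"tx":0,"ty":0,"tz":-4,"ax":0,"ay":0,"az":0,"jaw":0.7},{"tx":0,"ty":0,"tz":-4,"ax":0,"ay":0,"az":0,"jaw":0.7},{"tx":0,"ty":0,"tz":-2,"ax":0,"ay":0,"az":0,"jaw":0.7},{"tx":0,"ty":0,"tz":0,"ax":0,"ay":0,"az":0,"jaw":0.7},{"tx":0,"ty":0,"tz":0,"ax":0,"ay":0,"az":0,"jaw":0.7},{"tx":0,"ty":0,"tz":0,"ax":0,"ay":0,"az":0,"jaw":0.7},{"tx":0,"ty":0,"tz":0,"ax":0,"ay":0,"az":0,"jaw":0.7}]'
python3 - <<'E'
from h import *
ys=np.radians(-6.4); M=np.array([[np.cos(ys),-np.sin(ys)],[np.sin(ys),np.cos(ys)]]); O=np.array([520.4,186.2])
for n in ['wrist','side']:
    im,d,cal=shot(n); P=cloud(d,cal); Q=P.reshape(-1,3)
    for lo,hi in [(183,192),(140,192),(127.5,132)]:
        k=(Q[:,2]>lo)&(Q[:,2]<hi)&(abs(Q[:,0]-547)<25)&(abs(Q[:,1]+168)<25)
        q=Q[k][:,:2].astype(np.float32)
        if len(q)>8: print(n,lo,len(q),Q[k].mean(0).round(1),[np.round(x,1) for x in cv2.minAreaRect(q)])
    L=P.copy(); L[...,:2]=(L[...,:2]-O)@M
    k=(L[...,2]>26)&(L[...,2]<33)&(L[...,0]>-122)&(L[...,0]<-52)&(abs(L[...,1])<32)&(d>0)&(im.mean(-1)<120); q=L[k]
    if len(q)>5: print(n,'plate',len(q),np.percentile(q,[2,50,98],axis=0).round(1).tolist())
    save(im,'end_%s.png'%n,1.5)
print(get_obs()['ft_force'],get_obs()['ee_pos'])
E
```

```text
t: 47.5
ee_pos: [547.7, -167.5, 248.2]
orientation: [-3.087, -0.58, 0.002]
ft_force: [0.3, 0.2, 1.0]
width: 61.4
wrist 183 372 [ 548.  -166.5  187.2] [array([ 547.8, -166.9]), array([19.3, 13.2]), np.float64(21.6)]
wrist 140 622 [ 547.2 -164.3  177.7] [array([ 548.1, -166.8]), array([20. , 13.3]), np.float64(21.4)]
wrist 127.5 456 [ 547.2 -163.2  129.5] [array([ 549.8, -170. ]), array([42.7, 42.3]), np.float64(0.9)]
side 183 45 [ 549.6 -170.   186.9] [array([ 550. , -168.8]), array([20.4, 15. ]), np.float64(13.1)]
side 140 148 [ 549.  -172.8  170. ] [array([ 549.6, -169.7]), array([21.7, 16.6]), np.float64(14.5)]
side 127.5 89 [ 546.9 -175.1  129.5] [array([ 543.7, -172. ]), array([40. , 50.6]), np.float64(78.6)]
side plate 36 [[-108.7, -8.1, 26.8], [-84.5, 0.5, 29.4], [-69.7, 8.1, 32.1]]
[-0.03237013  0.81625834 -0.04464848] [ 547.90668748 -167.6100736   248.64288483]
```

View pics/end_side.png

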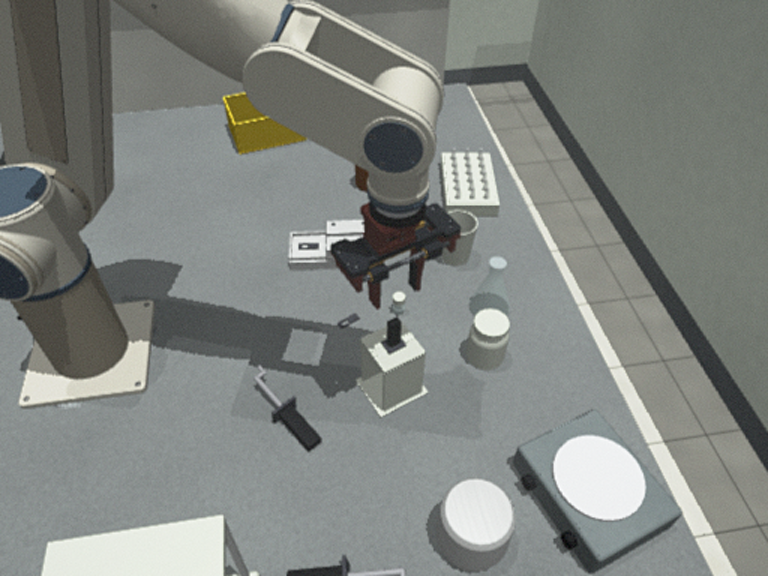

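The plate is on the tray at (310,246), the pick hangs in the stand at (393,335), and the bystanders in view look unmoved. Handing in.

```bash
python3 -c "
from workcell import ctrl,get_obs
ctrl.close_job(); print(get_obs()['t'])"
```

```text
the job is handed in; nothing more can be done
the job is handed in; nothing more can be done
```

The plate is out of the slot and flat on the catch tray, and the pick is back in its stand. I handed the job in with the robot clock at about 47.6 s of the 67 s allowed.

**First attempt:** gripping the handle across its 14 mm side failed. Under about 5 N of drag the pick swivelled roughly 16° in the jaws and the hook came out of the eye after the plate had moved about 4 mm. I rehung the pick, gripped it across its 20 mm side with the finger tips seated on the collar, and dragged again; it stayed upright.

**Last checks:**
- **Plate:** it measures -112 to -69 mm along the block, so the eye is at about -98 mm, within the -81 to -116 mm limits. Its top is about 29.5 mm above the bench, so it lies flat.
- **Pick:** it hangs upright about 1 mm from where it hung at the start by the wrist camera. The side camera puts it about 3 mm off, still within the 12 mm limit. The collar is on the stand's top face.
- **Forces:** the highest wrist reading I saw while the hook was in the slot was about 8.5 N. I read it only at the end of each move, so brief peaks in between were not seen.
- **Surroundings:** the gripper was open and clear, and the bystanders visible in the final side picture look unmoved. The reagent bottle was mostly hidden behind the arm in that view.

The plate's height in the slot read about 2 mm high (31 to 33 mm at its top) after the failed first drag. It may have been lifted slightly then; on the tray it reads normally.

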